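# Set the kiln's pull-to-turn firing knob and start the firing

## Task

Set the kiln console for the next firing: pull the big pointer knob straight out of its panel to unlock it, turn it clockwise while it is out until its nose points at the small brass set-finger, and push it back fully home there. Then press the round start button all the way in and let it go; leave the set-finger and the pottery standing around as they are.

Things in the scene. Friction and masses are not known exactly. Their poses are not given: they have to be found in the camera images.
- console: Grey wedge-shaped kiln console fixed to the bench, 300 mm wide, 215 mm deep, 140 mm high. Its 210 mm long panel faces the robot and slopes 30 degrees from level, rising away from it; knob, set-finger and button are on it. Origin: on its underside, 115 mm from its front and 100 mm from its back edge; x: away from the robot, y: along its width, z: up.
- knob_grip (a point): Grip point of the black pointer knob: a round skirt 80 mm across with a grip bar across it, 76 mm long, 16 mm wide. The point is on the turning axis inside the bar, 36 mm out from the panel when home; bar top 17 mm further out, skirt top 24 mm nearer the panel. z: turning axis, out of the panel; x: along the bar to the nose; y: across the bar. Moves and turns with the knob.
- knob_nose (a point): Outer end of the knob's nose, the 14 mm wide block past the skirt at one end of the bar, white line on top: 53 mm from the axis, 3 mm out from the panel when home. Axes as knob_grip. At the start it sits between two fixed steel stops (14 mm wide, 10 mm high, at turns of -0.51 and +0.51 rad), which lock the knob until it is pulled out 10 mm.
- knob_pull (a joint): How far the knob is pulled out of the panel, m: 0 = fully home, 0.018 = out as far as it goes. Takes about 4 N, stays where it is left; there is no spring.
- fire_knob (a joint): How far the knob is turned, rad, growing clockwise as seen facing the panel. Starts within 0.12 of zero; range -0.4 to 2.2. Takes about 0.06 N m, stays where it is left. The nose points at the set-finger when this equals set_finger.
- set_finger (a joint): Where the set-finger stands round the knob, rad, measured like fire_knob (same axis, same zero): 0.92 to 1.38, different each time. It is stiff and must not be moved.
- finger_tip (a point): Inner end of the set-finger, a brass tab on the panel just outside the knob, 18 mm long, 7 mm wide, with a 12 mm round stud at its outer end, up to 11 mm high: 58 mm from the knob's axis, 3 mm out from the panel. x: outwards from the knob's axis along the finger; z: out of the panel.
- start_button_top (a point): Middle of the top of the start button: round, black, 40 mm across, in a 56 mm steel collar 12 mm high, on the same panel to the right of the knob as the robot sees it, about 143 mm away. Its top is 18 mm out from the panel, 6 mm above the collar. z: out of the panel; press against it.
- start_button (a joint): How far the start button is pressed, m: 0 = out, 0.006 = all the way in, which takes 5 N; it springs back.
- mug: Bystander: blue mug, 84 mm across, 95 mm high, standing to the left of the console. Origin at the middle of its underside.
- bowl: Bystander: terracotta bowl, 130 mm across, 60 mm high, standing to the right of the console. Origin at the middle of its underside.
- jar: Bystander: closed white jar, 70 mm across, 100 mm high, standing behind the mug, to the left of the console. Origin at the middle of its underside.

How it is judged:
By the outcome, as a careful person would: the job done as asked, in the order asked, and still so for the second after the job is handed in, with the robot touching nothing.
It also fails if it takes over 45 s, if anything falls off the work surface, if the arm or the gripper's body presses on something with over 40 N, if the wrist force passes 120 N, or if a joint passes its speed limit or range.

## Robot

A 7-joint arm with a two-finger parallel gripper is mounted at the origin on the work surface. World frame = base frame: x ahead of the robot, y to its left, z up, the work surface at z = 0. Lengths are in m, angles in rad, forces in N, time in s.
With the tool pointing down it reaches from about 0.4 to 0.85 m from the base axis. Payload 4.5 kg.
Tool frame: the origin (TCP) lies on the centre line of the jaws, within the pads' length; the fingertips stand 11 mm ahead of it and the grasp point (between the pads) lies 8 mm behind it; z points along the fingers, y is the line along which they close (so a half turn about z gives the same grasp; the last joint's range is limited). The gripper opens to 88 mm and grips with 3 to 60 N. Pads are 18 mm wide; open, the fingers measure 123 mm over their backs; the gripper's body (75 mm by 187 mm) begins 45 mm behind the grasp point.
Start: joints at [1.318, 0.689, -0.195, 1.565, 0.157, 0.902, -0.215], TCP at [0.177, -0.599, 0.25] pointing down, gripper open.
Joint ranges: [-3.01, 3.01], [-0.46, 2.08], [-1.47, 1.51], [0.13, 2.56], [-1, 4.14], [0.04, 2.09], [-2.66, 2.66]. Speed limits (rad/s): [2.57, 2.57, 3.14, 3.14, 3.14, 3.14, 3.14].

## Interface

Orientations are given as a unit quaternion [x, y, z, w].
In Python, from plant import * gives the robot as it stands. The module is installed in compiled form; this text tells all that it offers.
- The arm moves only by the tool send_rows, never from a script. Its argument "motion" is a list of rows, each an object of numbers: "x", "y", "z": the shift along the tool's x, y, z in cm; "rx", "ry", "rz": the turn, a rotation vector about the tool's x, y, z in rad; "jaw": the finger opening in cm, from 0 to 8.81. In form: [{"x": .., "y": .., "z": .., "rx": .., "ry": .., "rz": .., "jaw": ..}, ...]. A call has exactly 5 rows; each row shifts and turns the commanded pose from where the row before left it, along the tool's axes as they then stand; what a row does not reach is not made up. A row lasts 1/10 s, in which the tool goes at most 50 mm and 8.59 degrees, less where a joint would pass 70% of its speed; a pose out of reach is approached as far as the arm can. A call is refused whole if a number of a shift passes 5 or a number of a turn 0.15, either way. A call with a gripper value outside its range is refused whole. The fingers move at their own pace and stop on an object; "grip_force" is the grip in N (left out, the last holds). Time passes only in rows, so rows that do not move let the fingers close, or fill a call up. It gives the time, the measured TCP pose, the force, the opening and the grip force at its end, in the units of the state.
- get_state(): the state, without advancing time (a new reading comes with each control period).
- snapshot(name): name is "scene" or "side" or "wrist"; returns a dict with "img" (420x560x3 uint8, red, green, blue), "vertical_fov" (degrees; the focal length in pixels is half the picture's height over the tangent of half this angle, whatever the lens; pixels are square), "cx", "cy" (the principal point, pixels), "D" ([k1, k2, p1, p2, k3] as OpenCV has them; the pictures are not rectified), "extrinsics" (4x4, takes a point from camera to world coordinates). Camera axes: x right, y up, looking along -z (the intrinsics and any distortion apply to the point x, -y, -z); pixel columns grow to the right and rows downward; lengths in m; the calibration is good to about 2 mm. A picture is of the moment at which its call begins. There is no depth.
- finish_job(): hands the job in; it is judged then, once.
The state is a dict: "clock": time; "q": joint angles; "qd": joint speeds; "joint_torque": joint torques, N m; "tool_pos": TCP position; "eef_rot": TCP orientation; "contact_force": force on the tool from outside, world axes, zero at the start; "moment": the same for the moment, N m; "opening": opening from 0.0 (shut) to 1.0 (fully open); "finger_force": force on a finger pad.
Only numpy, scipy, OpenCV 4.12 (cv2) and the standard library are available. Lean on these libraries where they do the work, as an engineer would, in place of code of your own. Each camera call takes 0.05 s, during which the arm holds its last target. There are 200 camera calls.

## Working session

There is one attempt and no reset: what is moved stays moved. The work goes in short steps, Python scripts to look and compute and a tool call to move; the robot and the scene stay as the last step left them, time stands still between calls to the robot, and variables do not carry over. Pictures are saved under pics/ and viewed, at most 10 in all, crops included, and the job is handed in when it is done.

Besides the shell and the picture viewer there is one more tool, called as name([rows], argument=value, ...), one row to a line, values as JSON. send_rows: Moves the arm, as the interface text tells. Its arguments: {"type":"object","properties":{"motion":{"type":"array"},"grip_force":{"type":"number"}},"required":["motion"]}

```bash
mkdir -p pics
cat > h.py <<'E'
from plant import *
import numpy as np, cv2
from scipy.spatial.transform import Rotation as R
def K(s):
    f=210/np.tan(np.radians(s["vertical_fov"])/2)
    return np.array([[f,0,s["cx"]],[0,f,s["cy"]],[0,0,1.]])
F=np.diag([1,-1,-1])
def proj(s,P):
    E=np.array(s["extrinsics"]);P=np.atleast_2d(P)
    c=(P-E[:3,3])@E[:3,:3]@F
    return cv2.projectPoints(c,np.zeros(3),np.zeros(3),K(s),np.array(s["D"],float))[0][:,0]
def ray(s,px):
    E=np.array(s["extrinsics"])
    u=cv2.undistortPoints(np.array(px,float).reshape(-1,1,2),K(s),np.array(s["D"],float))[:,0]
    d=np.c_[u,np.ones(len(u))]@F@E[:3,:3].T
    return E[:3,3],d/np.linalg.norm(d,axis=1)[:,None]
def tri(rays):
    A=0;b=0
    for o,d in rays:
        M=np.eye(3)-np.outer(d,d);A=A+M;b=b+M@o
    return np.linalg.solve(A,b)
E
python3 - <<'E'
from h import *
import pickle
s={n:snapshot(n) for n in("scene","side")}
pickle.dump(s,open("s.pkl","wb"))
for n in s:
    cv2.imwrite(f"pics/{n}.png",cv2.resize(s[n]["img"][:,:,::-1],(800,600),interpolation=cv2.INTER_CUBIC))
    print(n,s[n]["vertical_fov"],np.round(s[n]["extrinsics"],3).tolist(),s[n]["D"])
print(get_state())
E
```

```text
scene 48.11664439085193 [[-0.475, -0.641, 0.603, 1.331], [0.88, -0.342, 0.33, 0.42], [-0.006, 0.687, 0.727, 0.927], [0.0, 0.0, 0.0, 1.0]] [0.05274602 0.         0.         0.         0.        ]
side 45.94789608477877 [[-0.738, 0.372, -0.563, -0.137], [-0.674, -0.389, 0.627, 0.842], [0.014, 0.843, 0.538, 0.839], [0.0, 0.0, 0.0, 1.0]] [0.0272013 0.        0.        0.        0.       ]
{'clock': 0.1, 'q': array([ 1.31780849,  0.68990105, -0.19451465,  1.56622003,  0.1572946 ,
        0.90250209, -0.21509274]), 'qd': array([-9.55095703e-05, -2.33154690e-03, -1.78523621e-03, -2.08753498e-03,
       -8.50029042e-04,  4.40256726e-04,  7.95349087e-04]), 'joint_torque': array([-2.29766934e-03, -5.28508115e+01, -1.27091937e+00, -1.53839260e+01,
       -5.24854765e-02,  1.99062670e-03,  4.42832220e-05]), 'tool_pos': array([ 0.17660009, -0.59896582,  0.24899482]), 'eef_rot': array([ 9.89731105e-01,  1.42939380e-01, -1.75594756e-04, -8.01398608e-04]), 'contact_force': array([-0.10079239,  0.31925553,  0.05946212]), 'moment': array([-0.01884805, -0.03471942,  0.00449078]), 'finger_force': 0.0, 'opening': 0.9992615292409115}
```

View pics/scene.png

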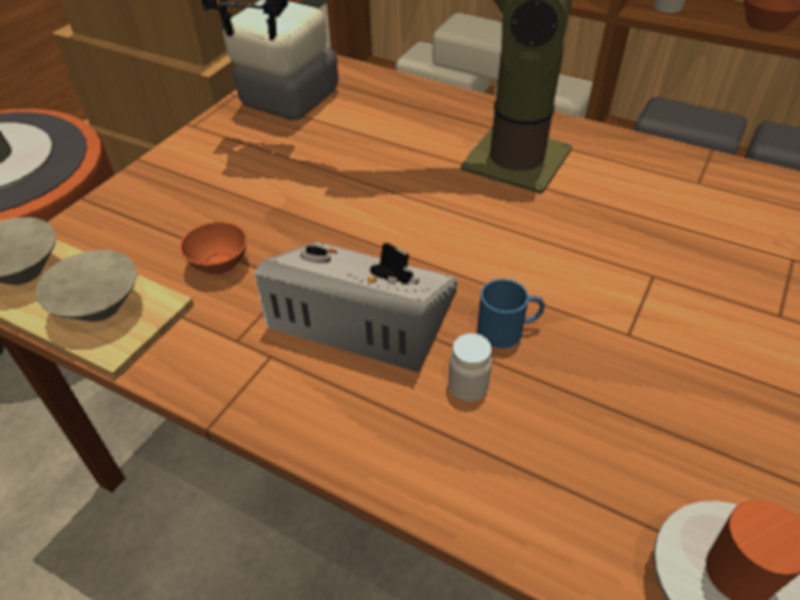

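View pics/side.png

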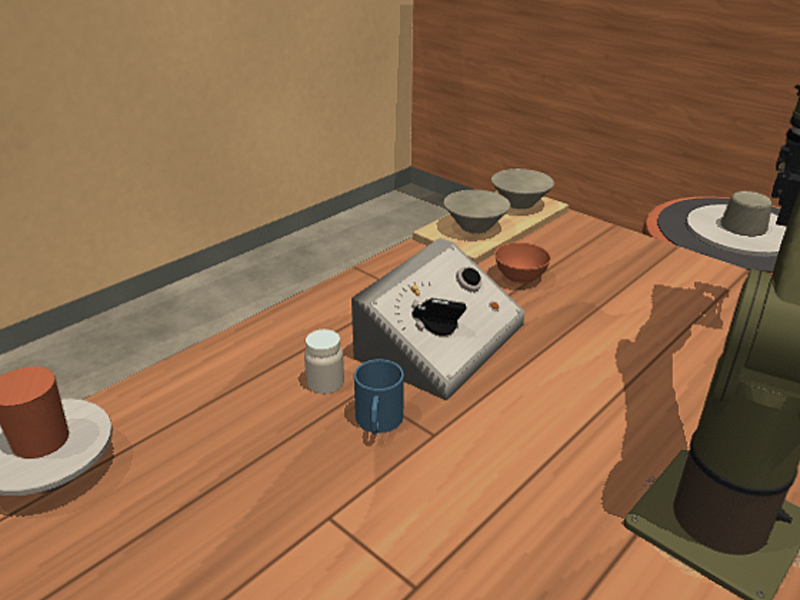

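Scene shows the console from behind, with the back bottom corners at (420,368) and (270,325). Side shows the panel with the knob at (440,315), brass finger at (416,290), button at (469,277), and front corners at (447,397) and (523,318). I'll fit the console pose next.

```bash
cat > a.py <<'E'
from h import *
import pickle
from scipy.optimize import least_squares
s=pickle.load(open("s.pkl","rb"))
obs=[("scene",(.1,.15,0),(420,368)),("scene",(.1,-.15,0),(270,325)),("scene",(.1,-.15,.13),(259,277)),
("side",(-.115,.15,0),(447,398)),("side",(-.115,-.15,.035),(523,314)),("side",(.1,.15,.13),(355,302))]
def W(p,l): return R.from_euler('z',p[2]).apply(l)+[p[0],p[1],0]
def res(p): return np.concatenate([proj(s[n],W(p,l))[0]*800/560-px for n,l,px in obs])
r=least_squares(res,[.6,0,0],loss='soft_l1');p=r.x;print(p,np.round(res(p),1))
np.save("p.npy",p)
v=s["side"];im=v["img"][:,:,::-1]
# warp panel: u along local -y (right), w up slope
g=np.stack(np.meshgrid(np.linspace(.15,-.15,780),np.linspace(.21,0,546)),-1).reshape(-1,2)
L=np.c_[-.115+g[:,1]*np.cos(np.pi/6),g[:,0],.035+g[:,1]*.5]
m=proj(v,W(p,L)).reshape(546,780,2).astype(np.float32)
cv2.imwrite("pics/warp.png",cv2.remap(im,m[...,0],m[...,1],cv2.INTER_CUBIC))
E
python3 a.py
```

```text
[ 0.59654441 -0.06643211  0.12311918] [ 0.5  3.3 -1.   0.6 -1.5 -2.2  0.5  5.7  4.1 -0.3 -2.3  2.5]
```

View pics/warp.png

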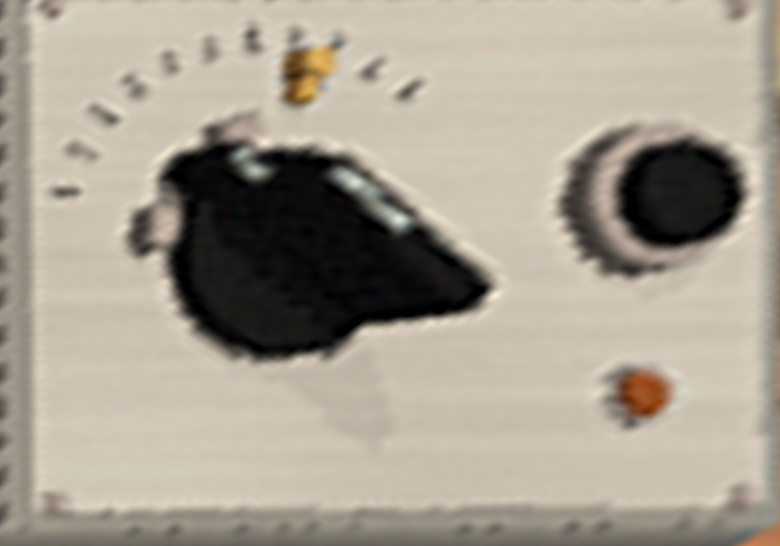

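Warped panel (2.6 px/mm): knob centre ~(265,255) with the nose up-left between the stops at (155,225) and (232,128), finger at (305,75), button at (680,195). I'll hover square to the panel over the knob.

```bash
cat >> h.py <<'E'
yaw=float(np.load("p.npy")[2])
P3=R.from_euler('z',yaw).as_matrix()@np.array([[0,np.cos(np.pi/6),-.5],[-1,0,0],[0,.5,np.cos(np.pi/6)]]) # cols: right, up-slope, normal
def toolrot(phi): # phi: angle of tool y ccw from 'right' seen facing panel
    y=P3@[np.cos(phi),np.sin(phi),0];z=-P3[:,2];return R.from_matrix(np.c_[np.cross(y,z),y,z])
def rows(pos,rot,n,start=None):
    st=get_state();p0=np.array(st["tool_pos"]);r0=R.from_quat(st["eef_rot"])
    if start: p0,r0=start
    rv=(r0.inv()*rot).as_rotvec()
    for i in range(n):
        ri=r0*R.from_rotvec(rv*i/n)
        d=ri.inv().apply((np.array(pos)-p0)/n)*100
        print(i,np.round(d,2),np.round(rv/n,3))
    print("tot",np.linalg.norm(np.array(pos)-p0),np.linalg.norm(rv))
E
python3 - <<'E'
from h import *
print(P3)
k=np.load("p.npy");c=R.from_euler('z',yaw).apply([-.018,.048,.091])+[k[0],k[1],0]
print(c); rows(c+.16*P3[:,2],toolrot(np.pi/4),20)
E
```

```text
[[ 0.12280837  0.85946994 -0.4962152 ]
 [-0.9924304   0.10635516 -0.06140418]
 [ 0.          0.5         0.8660254 ]]
[ 0.57278586 -0.021006    0.091     ]
0 [ 2.32 -2.28  0.1 ] [-0.012  0.024 -0.03 ]
1 [ 2.39 -2.21  0.13] [-0.012  0.024 -0.03 ]
2 [ 2.45 -2.13  0.16] [-0.012  0.024 -0.03 ]
3 [ 2.51 -2.06  0.19] [-0.012  0.024 -0.03 ]
4 [ 2.57 -1.99  0.23] [-0.012  0.024 -0.03 ]
5 [ 2.62 -1.91  0.27] [-0.012  0.024 -0.03 ]
6 [ 2.67 -1.83  0.3 ] [-0.012  0.024 -0.03 ]
7 [ 2.72 -1.76  0.35] [-0.012  0.024 -0.03 ]
8 [ 2.76 -1.68  0.39] [-0.012  0.024 -0.03 ]
9 [ 2.8  -1.6   0.44] [-0.012  0.024 -0.03 ]
10 [ 2.84 -1.52  0.48] [-0.012  0.024 -0.03 ]
11 [ 2.87 -1.44  0.53] [-0.012  0.024 -0.03 ]
12 [ 2.9  -1.36  0.58] [-0.012  0.024 -0.03 ]
13 [ 2.92 -1.28  0.64] [-0.012  0.024 -0.03 ]
14 [ 2.95 -1.19  0.69] [-0.012  0.024 -0.03 ]
15 [ 2.96 -1.11  0.75] [-0.012  0.024 -0.03 ]
16 [ 2.98 -1.03  0.8 ] [-0.012  0.024 -0.03 ]
17 [ 2.99 -0.95  0.86] [-0.012  0.024 -0.03 ]
18 [ 3.   -0.87  0.92] [-0.012  0.024 -0.03 ]
19 [ 3.   -0.79  0.98] [-0.012  0.024 -0.03 ]
tot 0.6507778875314287 0.8078339970168318
```

send_rows([
  {"x": 2.3, "y": -2.3, "z": 0.1, "rx": -0.012, "ry": 0.024, "rz": -0.03, "jaw": 8.8},
  {"x": 2.4, "y": -2.2, "z": 0.1, "rx": -0.012, "ry": 0.024, "rz": -0.03, "jaw": 8.8},
  {"x": 2.4, "y": -2.1, "z": 0.2, "rx": -0.012, "ry": 0.024, "rz": -0.03, "jaw": 8.8},
  {"x": 2.5, "y": -2.1, "z": 0.2, "rx": -0.012, "ry": 0.024, "rz": -0.03, "jaw": 8.8},
  {"x": 2.6, "y": -2.0, "z": 0.2, "rx": -0.012, "ry": 0.024, "rz": -0.03, "jaw": 8.8},
])

```text
clock: 0.6
tool_pos: [0.2559, -0.4558, 0.2447]
eef_rot: [0.974, 0.217, 0.064, 0.021]
contact_force: [-0.4, -0.1, -0.2]
opening: 1.002
finger_force: 0.0
```

send_rows([
  {"x": 2.6, "y": -1.9, "z": 0.3, "rx": -0.012, "ry": 0.024, "rz": -0.03, "jaw": 8.8},
  {"x": 2.7, "y": -1.8, "z": 0.3, "rx": -0.012, "ry": 0.024, "rz": -0.03, "jaw": 8.8},
  {"x": 2.7, "y": -1.8, "z": 0.3, "rx": -0.012, "ry": 0.024, "rz": -0.03, "jaw": 8.8},
  {"x": 2.8, "y": -1.7, "z": 0.4, "rx": -0.012, "ry": 0.024, "rz": -0.03, "jaw": 8.8},
  {"x": 2.8, "y": -1.6, "z": 0.4, "rx": -0.012, "ry": 0.024, "rz": -0.03, "jaw": 8.8},
])

```text
clock: 1.1
tool_pos: [0.3355, -0.3138, 0.2407]
eef_rot: [0.948, 0.288, 0.127, 0.042]
contact_force: [0.6, -0.5, -0.3]
opening: 1.0
finger_force: 0.0
```

send_rows([
  {"x": 2.8, "y": -1.5, "z": 0.5, "rx": -0.012, "ry": 0.024, "rz": -0.03, "jaw": 8.8},
  {"x": 2.9, "y": -1.4, "z": 0.5, "rx": -0.012, "ry": 0.024, "rz": -0.03, "jaw": 8.8},
  {"x": 2.9, "y": -1.4, "z": 0.6, "rx": -0.012, "ry": 0.024, "rz": -0.03, "jaw": 8.8},
  {"x": 2.9, "y": -1.3, "z": 0.6, "rx": -0.012, "ry": 0.024, "rz": -0.03, "jaw": 8.8},
  {"x": 2.9, "y": -1.2, "z": 0.7, "rx": -0.012, "ry": 0.024, "rz": -0.03, "jaw": 8.8},
])

```text
clock: 1.6
tool_pos: [0.4095, -0.186, 0.2444]
eef_rot: [0.917, 0.353, 0.179, 0.055]
contact_force: [0.5, -0.9, -0.3]
opening: 0.995
finger_force: 0.0
```

send_rows([
  {"x": 3.0, "y": -1.1, "z": 0.7, "rx": -0.012, "ry": 0.024, "rz": -0.03, "jaw": 8.8},
  {"x": 3.0, "y": -1.0, "z": 0.8, "rx": -0.012, "ry": 0.024, "rz": -0.03, "jaw": 8.8},
  {"x": 3.0, "y": -0.9, "z": 0.9, "rx": -0.012, "ry": 0.024, "rz": -0.03, "jaw": 8.8},
  {"x": 3.0, "y": -0.9, "z": 0.9, "rx": -0.012, "ry": 0.024, "rz": -0.03, "jaw": 8.8},
  {"x": 3.0, "y": -0.8, "z": 1.0, "rx": -0.012, "ry": 0.024, "rz": -0.03, "jaw": 8.8},
])

```text
clock: 2.1
tool_pos: [0.4333, -0.147, 0.2446]
eef_rot: [0.907, 0.375, 0.184, 0.056]
contact_force: [0.2, 0.1, -0.6]
opening: 1.001
finger_force: 0.0
```

```bash
cat > w.py <<'E'
from h import *
import pickle,sys
v=snapshot("wrist");st=get_state();pickle.dump((v,st),open(sys.argv[1]+".pkl","wb"))
cv2.imwrite(f"pics/{sys.argv[1]}.png",cv2.resize(v["img"][:,:,::-1],(800,600),interpolation=cv2.INTER_CUBIC))
E=np.array(v["extrinsics"]);r=R.from_quat(st["eef_rot"])
print("cam in tool",r.inv().apply(E[:3,3]-st["tool_pos"]),"look",r.inv().apply(-E[:3,2]))
print(st["clock"],st["q"].round(2),st["tool_pos"],(r.as_matrix().T@P3).round(3).tolist(),st["contact_force"].round(1))
E
python3 w.py w1
```

```text
cam in tool [ 0.08201501  0.00049402 -0.13526836] look [-3.23853246e-01 -1.54492669e-04  9.46107315e-01]
2.15 [ 0.69  0.45 -0.53  2.35  1.34  0.09 -1.85] [ 0.43418343 -0.14516527  0.24460504] [[-0.617, 0.779, -0.11], [0.787, 0.612, -0.078], [0.007, -0.135, -0.991]] [ 0.9  1.5 -0.4]
```

View pics/w1.png

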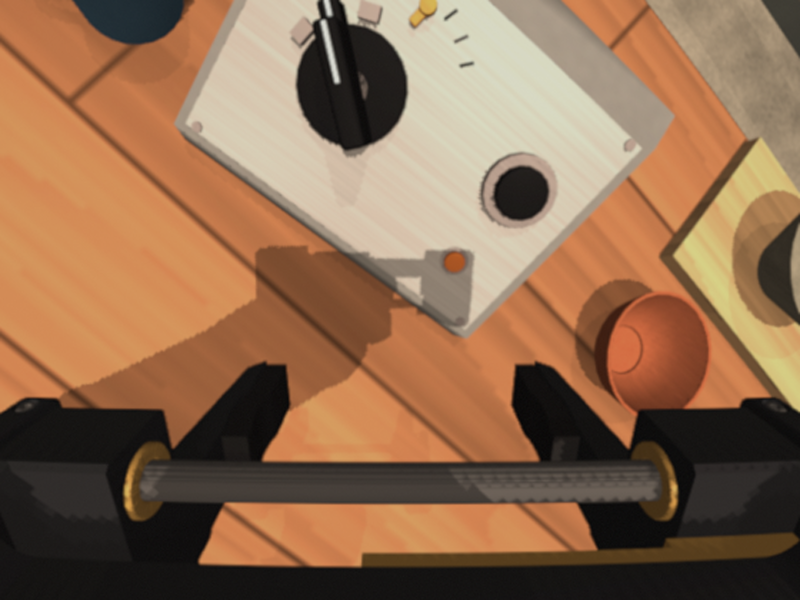

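The wrist view shows the whole panel (knob ~(352,85), button (521,193), finger tip (418,18)). The arm has stalled short with q6 near its lower limit, so I'll work out the kinematics to find a good branch.

```bash
cat > kin.py <<'E'
from h import *
import itertools,pickle
from scipy.optimize import least_squares
q0=np.array([1.31780849,.68990105,-.19451465,1.56622003,.1572946,.90250209,-.21509274]);
T0=(np.array([.17660009,-.59896582,.24899482]),R.from_quat([9.89731105e-01,1.42939380e-01,-1.75594756e-04,-8.01398608e-04]))
def samples():
    st=pickle.load(open("w1.pkl","rb"))[1]
    return [(q0,*T0),(np.array(st["q"]),np.array(st["tool_pos"]),R.from_quat(st["eef_rot"]))]
def fk(q,s,g,o=0):
    z=lambda a:R.from_rotvec([0,0,a]);y=lambda a:R.from_rotvec([0,a,0])
    d1,d3,d5,d7,a4,a6=g
    r=z(s[0]*q[0]);p=np.array([0,0,d1]);r=r*y(q[1])*z(s[1]*q[2]);p=p+r.apply([a4,0,d3])
    r=r*y(q[3]);p=p+r.apply([-a4,0,0]);r=r*z(s[2]*q[4]);p=p+r.apply([0,0,d5]);r=r*y(q[5]);p=p+r.apply([a6,0,d7]);r=r*z(s[3]*q[6]+o)
    return p,r
if __name__=="__main__":
    S=samples()
    for s in itertools.product([1,-1],repeat=4):
        best=None
        for o in (0,np.pi/2,np.pi,-np.pi/2):
            e=[np.linalg.norm((fk(q,s,[0]*6,o)[1].inv()*r).as_rotvec()) for q,p,r in S]
            if best is None or sum(e)<sum(best[1]): best=(o,e)
        f=lambda g:np.concatenate([np.r_[(fk(q,s,g)[0]-p)] for q,p,r in S]+[.01*(np.array(g)-[.35,.4,.4,.25,0,0])])
        l=least_squares(f,[.35,.4,.4,.25,0,0])
        print(s,best[0],np.round(best[1],3),l.x.round(3),np.abs(f(l.x)[:6]).max().round(4))
E
python3 kin.py
```

```text
(1, 1, 1, 1) 3.141592653589793 [0.997 0.081] [-4.172 -3.654 -3.242 -4.919  2.496 -0.831] 0.2455
(1, 1, 1, -1) -1.5707963267948966 [1.004 1.029] [-4.172 -3.654 -3.242 -4.919  2.496 -0.831] 0.2455
(1, 1, -1, 1) -1.5707963267948966 [0.451 1.145] [ 2.278 -1.259 -0.51   1.448  0.254 -0.357] 0.0013
(1, 1, -1, -1) 3.141592653589793 [0.8   1.038] [ 2.278 -1.259 -0.51   1.448  0.254 -0.357] 0.0013
(1, -1, 1, 1) -1.5707963267948966 [0.366 1.018] [-0.618 -1.133 -1.256 -0.892  0.665 -0.182] 0.0009
(1, -1, 1, -1) -1.5707963267948966 [0.742 1.878] [-0.618 -1.133 -1.256 -0.892  0.665 -0.182] 0.0009
(1, -1, -1, 1) -1.5707963267948966 [0.076 1.915] [ 3.23   1.306  1.104  3.188 -0.989  0.868] 0.1292
(1, -1, -1, -1) 3.141592653589793 [1.065 0.552] [ 3.23   1.306  1.104  3.188 -0.989  0.868] 0.1292
(-1, 1, 1, 1) 1.5707963267948966 [0.068 0.606] [ 0.269  1.336  0.695  0.573 -0.333  0.303] 0.0168
(-1, 1, 1, -1) 0 [1.073 1.927] [ 0.269  1.336  0.695  0.573 -0.333  0.303] 0.0168
(-1, 1, -1, 1) 3.141592653589793 [1.46  1.494] [-0.317  0.49   0.01  -0.195  0.069 -0.202] 0.0005
(-1, 1, -1, -1) 1.5707963267948966 [0.389 1.051] [-0.317  0.49   0.01  -0.195  0.069 -0.202] 0.0005
(-1, -1, 1, 1) 1.5707963267948966 [0.34  1.039] [-0.235  0.569  0.205 -0.158  0.125  0.073] 0.0005
(-1, -1, 1, -1) 0 [1.393 1.116] [-0.235  0.569  0.205 -0.158  0.125  0.073] 0.0005
(-1, -1, -1, 1) 0 [2.001 1.013] [ 0.885  0.898  0.648  0.899 -0.235  0.118] 0.0278
(-1, -1, -1, -1) 1.5707963267948966 [0. 0.] [ 0.885  0.898  0.648  0.899 -0.235  0.118] 0.0278
```

Run:
```python
from kin import *
S=samples();s=(-1,)*4
def fk2(q,g):
    z=lambda a:R.from_rotvec([0,0,a]);y=lambda a:R.from_rotvec([0,a,0])
    d1,d3,d5,d7,a3,a5,a6=g
    r=z(-q[0]);p=np.array([0,0,d1]);r=r*y(q[1])*z(-q[2]);p=p+r.apply([a3,0,d3])
    r=r*y(q[3]);p=p+r.apply([a5,0,0]);r=r*z(-q[4]);p=p+r.apply([0,0,d5]);r=r*y(q[5]);p=p+r.apply([a6,0,d7]);return p
for pr in ([.285,.42,.314,.3,0,0,0],[.267,.293,.3425,.27,.0525,-.0775,.076],[.267,.293,.3425,.27,.0525,.0775,.076],[.333,.316,.384,.2,.0825,-.0825,.088],[.36,.42,.4,.3,0,0,0],[.317,.4,.4,.25,.08,0,.0]):
    f=lambda g:np.concatenate([np.r_[(fk2(q,g)-p)] for q,p,r in S]+[.002*(np.array(g)-pr)])
    l=least_squares(f,pr);print(np.abs(f(pr)[:6]).max(),l.x.round(3),np.abs(f(l.x)[:6]).max().round(5))
```

```text
0.14321351368486276 [ 0.057  0.782  0.251  0.421 -0.18  -0.068 -0.031] 2e-05
0.28097290029827515 [ 0.013  0.767  0.229  0.381 -0.166 -0.083 -0.037] 2e-05
0.33843328040830534 [ 0.035  0.775  0.24   0.401 -0.173 -0.075 -0.034] 2e-05
0.17909577694643306 [ 0.022  0.771  0.233  0.39  -0.169 -0.08  -0.036] 2e-05
0.1458091615367272 [ 0.106  0.799  0.275  0.464 -0.196 -0.051 -0.024] 2e-05
0.19086853692003733 [ 0.056  0.782  0.25   0.42  -0.18  -0.068 -0.031] 2e-05
```

send_rows([
  {"z": -2, "rx": 0.1},
  {"z": -2, "rx": 0.1},
  {"z": -2, "rx": 0.1},
  {"z": -2, "rz": 0.1},
  {"z": -1, "rz": 0.1},
])

```text
schema error: expected keys x, y, z, rx, ry, rz, jaw
```

```bash
cat > log.py <<'E'
from h import *
s=get_state();open("log.txt","a").write(" ".join(map(str,[*s["q"],*s["tool_pos"],*s["eef_rot"]]))+"\n");print(s["q"].round(2))
E
python3 log.py
```

```text
[ 0.69  0.45 -0.53  2.35  1.34  0.09 -1.85]
```

send_rows([
  {"y": 2, "rx": -0.1, "ry": -0.1},
  {"y": 2, "rx": -0.1, "ry": -0.1},
  {"y": 2, "ry": -0.1},
  {"y": 2, "rz": 0.1},
  {"rz": 0.1},
])

```text
schema error: expected keys x, y, z, rx, ry, rz, jaw
```

```bash
python3 log.py
```

```text
[ 0.69  0.45 -0.53  2.35  1.34  0.09 -1.85]
```

send_rows([
  {"x": 3, "rz": 0.15},
  {"x": 3, "rz": 0.15},
  {"x": 3, "rz": 0.15},
  {"x": 2, "rz": 0.15},
  {"rz": 0.1},
])

```text
schema error: expected keys x, y, z, rx, ry, rz, jaw
```

```bash
python3 log.py
cat > kin2.py <<'E'
from kin import *
def data():
    S=samples()
    for l in np.loadtxt("log.txt",ndmin=2): S.append((l[:7],l[7:10],R.from_quat(l[10:])))
    return S
def frames(q):
    z=lambda a:R.from_rotvec([0,0,a]);y=lambda a:R.from_rotvec([0,a,0])
    r1=z(-q[0]);r2=r1*y(q[1]);r3=r2*z(-q[2]);r4=r3*y(q[3]);r5=r4*z(-q[4]);r6=r5*y(q[5]);r7=r6*z(-q[6]+np.pi/2)
    return r1,r2,r3,r4,r5,r6,r7
def fit():
    # position is linear in the link offset vectors: minimum-norm least squares
    A=[];b=[]
    for q,p,r in data():
        A.append(np.hstack([np.eye(3)]+[f.as_matrix() for f in frames(q)]));b.append(p)
    A=np.vstack(A);b=np.concatenate(b);n=A.shape[1]
    W=np.full(n,.02)                       # stiff prior: few offsets
    m=np.zeros(n)
    for i,v in ((2,.3),(11,.4),(17,.35),(23,.25)): m[i]=v;W[i]=.0005
    for i in (0,1,4,5,3,7,8,10,13,14,16,19,22): W[i]=.02
    x=m+np.linalg.lstsq(np.vstack([A,np.diag(W)]),np.r_[b-A@m,np.zeros(n)],rcond=None)[0]
    return x,np.abs(A@x-b).max()
def fkx(q,x):
    F=frames(q);p=x[:3].copy()
    for i,f in enumerate(F): p=p+f.apply(x[3+3*i:6+3*i])
    return p,F[-1]
if __name__=="__main__":
    x,e=fit();print(x.reshape(8,3).round(3),e)
    for q,p,r in data(): print(np.linalg.norm((frames(q)[-1].inv()*r).as_rotvec()).round(4))
E
python3 kin2.py
```

```text
[ 0.69  0.45 -0.53  2.35  1.34  0.09 -1.85]
[[-0.004 -0.003  0.318]
 [ 0.002 -0.005  0.   ]
 [ 0.001 -0.005  0.   ]
 [-0.001 -0.006  0.564]
 [-0.003 -0.006 -0.   ]
 [ 0.    -0.005  0.342]
 [ 0.004 -0.005  0.   ]
 [-0.006  0.001  0.292]] 1.8382526433546875e-06
0.0
0.0
0.0
0.0
0.0
```

```bash
rm log.txt; touch log.txt
cat > ik.py <<'E'
from kin2 import *
lo=np.array([-3.01,-.46,-1.47,.13,-1,.04,-2.66]);hi=np.array([3.01,2.08,1.51,2.56,4.14,2.09,2.66])
x,_=fit()
def ik(pos,rot,seed):
    def f(q):
        p,r=fkx(q,x);return np.r_[(p-pos)*5,(r.inv()*rot).as_rotvec(),.002*(q-seed)]
    l=least_squares(f,np.clip(seed,lo+.02,hi-.02),bounds=(lo+.01,hi-.01));return l.x,np.abs(l.fun[:6]).max()
if __name__=="__main__":
    k=np.load("p.npy");c=R.from_euler('z',yaw).apply([-.018,.048,.091])+[k[0],k[1],0];rng=np.random.default_rng(0)
    for phi in (45,225):
        seen=[]
        for t in range(50):
            q,e=ik(c+.028*P3[:,2],toolrot(np.radians(phi)),rng.uniform(lo,hi))
            if e>.01: continue
            q2,e2=ik(c+.046*P3[:,2],toolrot(np.radians(phi-60)),q)
            q3,e3=ik(c+.16*P3[:,2],toolrot(np.radians(phi)),q)
            if max(e2,e3)>.01: continue
            m=min(np.min([a-lo,hi-a]) for a in(q,q2,q3));seen.append((m,q,q2,q3))
        seen.sort(key=lambda s:-s[0]);print(phi,len(seen))
        for s in seen[:6]: print(round(s[0],2),s[1].round(2),s[2].round(2),s[3].round(2))
E
python3 ik.py
```

```text
45 13
0.17 [-0.12  0.82  0.27  2.3   3.66  0.56  1.97] [ 0.09  0.76 -0.04  2.32  3.3   0.46  1.34] [-0.03  0.5   0.17  2.39  3.78  0.32  1.91]
0.17 [-0.08  0.81  0.22  2.3   3.6   0.54  2.04] [ 0.11  0.76 -0.08  2.32  3.23  0.46  1.41] [0.   0.5  0.12 2.39 3.7  0.31 1.98]
0.16 [0.01 0.8  0.06 2.31 3.4  0.5  2.26] [ 0.2   0.77 -0.23  2.32  3.01  0.46  1.65] [ 0.1   0.5  -0.03  2.4   3.45  0.28  2.23]
0.16 [ 0.05  0.8  -0.01  2.31  3.3   0.49  2.37] [ 0.24  0.78 -0.29  2.33  2.91  0.47  1.74] [ 0.13  0.5  -0.09  2.4   3.34  0.27  2.34]
0.01 [ 0.16  0.81 -0.2   2.31  3.03  0.49  2.65] [ 0.34  0.81 -0.48  2.33  2.66  0.52  2.01] [ 0.23  0.5  -0.24  2.4   3.04  0.28  2.63]
0.01 [-0.44  1.    0.89  2.3   4.13  0.93  1.42] [-0.28  0.84  0.58  2.31  3.99  0.69  0.59] [-0.24  0.54  0.5   2.39  4.13  0.45  1.57]
225 30
0.15 [-0.13  0.84  0.35  2.32  3.75  0.62 -1.23] [ 0.04  0.78  0.04  2.35  3.38  0.52 -1.89] [-0.06  0.52  0.26  2.41  3.89  0.38 -1.31]
0.15 [-0.11  0.83  0.3   2.32  3.7   0.6  -1.18] [ 0.06  0.78 -0.    2.35  3.33  0.51 -1.83] [-0.03  0.51  0.21  2.41  3.83  0.36 -1.25]
0.15 [-0.07  0.83  0.23  2.32  3.63  0.57 -1.1 ] [ 0.1   0.78 -0.06  2.36  3.24  0.51 -1.74] [ 0.02  0.51  0.14  2.41  3.74  0.34 -1.16]
0.15 [ 0.    0.82  0.12  2.32  3.49  0.54 -0.95] [ 0.16  0.78 -0.17  2.36  3.09  0.51 -1.59] [ 0.09  0.5   0.02  2.41  3.57  0.31 -0.99]
0.15 [ 0.03  0.81  0.06  2.32  3.42  0.53 -0.88] [ 0.19  0.79 -0.22  2.36  3.03  0.51 -1.52] [ 0.12  0.5  -0.02  2.41  3.49  0.3  -0.92]
0.14 [ 0.17  0.82 -0.17  2.33  3.1   0.51 -0.53] [ 0.32  0.82 -0.46  2.36  2.72  0.56 -1.19] [ 0.25  0.51 -0.23  2.42  3.12  0.29 -0.55]kin2.py:4: UserWarning: loadtxt: input contained no data: "log.txt"
  for l in np.loadtxt("log.txt",ndmin=2): S.append((l[:7],l[7:10],R.from_quat(l[10:])))
```

```bash
cat > plan.py <<'E'
from ik import *
import sys
n=int(sys.argv[1]);bump=float(sys.argv[2])
st=get_state();q0=np.array(st["q"])
k=np.load("p.npy");c=R.from_euler('z',yaw).apply([-.018,.048,.091])+[k[0],k[1],0]
qt,e=ik(c+.14*P3[:,2],toolrot(np.radians(225)),np.array([.1,.6,.0,2.35,3.5,.4,-.95]))
print("now",q0.round(2),"goal",qt.round(2),e)
# stay linear in joints, q6 bump
pr=None
for i in range(n+1):
    t=i/n;q=q0+(qt-q0)*t;q[5]+=bump*4*t*(1-t)
    p,r=fkx(q,x)
    if pr is not None and i<=5:
        d=pr[1].inv().apply(p-pr[0])*100;rv=(pr[1].inv()*r).as_rotvec();print(d.round(1),rv.round(3),p.round(3))
    elif i%4==0: print("   ",p.round(3),((p-c)@P3[:,2]).round(3))
    pr=(p,r)
E
python3 plan.py 25 .25 2>/dev/null
```

```text
now [ 0.69  0.45 -0.53  2.35  1.34  0.09 -1.85] goal [ 0.09  0.55  0.02  2.41  3.51  0.35 -0.93] 2.8759072492890003e-07
    [ 0.434 -0.145  0.245] 0.209
[-1.2  0.5  0.2] [-0.015 -0.054 -0.129] [ 0.431 -0.157  0.24 ]
[-1.   0.6  0.2] [-0.016 -0.05  -0.129] [ 0.43  -0.169  0.238]
[-0.9  0.6  0.2] [-0.017 -0.046 -0.129] [ 0.431 -0.18   0.237]
[-0.8  0.7  0.2] [-0.019 -0.042 -0.129] [ 0.434 -0.19   0.237]
[-0.6  0.7  0.2] [-0.02  -0.039 -0.128] [ 0.439 -0.198  0.238]
    [ 0.463 -0.212  0.247] 0.201
    [ 0.504 -0.199  0.259] 0.19
    [ 0.536 -0.154  0.261] 0.174
    [ 0.541 -0.094  0.248] 0.156
    [ 0.515 -0.039  0.22 ] 0.142
```

send_rows([
  {"x": -1.2, "y": 0.5, "z": 0.2, "rx": -0.015, "ry": -0.054, "rz": -0.129, "jaw": 8.8},
  {"x": -1.0, "y": 0.6, "z": 0.2, "rx": -0.016, "ry": -0.05, "rz": -0.129, "jaw": 8.8},
  {"x": -0.9, "y": 0.6, "z": 0.2, "rx": -0.017, "ry": -0.046, "rz": -0.129, "jaw": 8.8},
  {"x": -0.8, "y": 0.7, "z": 0.2, "rx": -0.019, "ry": -0.042, "rz": -0.129, "jaw": 8.8},
  {"x": -0.6, "y": 0.7, "z": 0.2, "rx": -0.02, "ry": -0.039, "rz": -0.128, "jaw": 8.8},
])

```text
clock: 2.65
tool_pos: [0.4377, -0.2004, 0.2382]
eef_rot: [0.752, 0.628, 0.067, 0.189]
contact_force: [-0.1, -0.6, -0.7]
opening: 0.999
finger_force: 0.0
```

```bash
python3 log.py; python3 plan.py 20 .2; python3 kin2.py
```

```text
[ 0.61  0.48 -0.5   2.35  1.66  0.35 -1.58]
now [ 0.61  0.48 -0.5   2.35  1.66  0.35 -1.58] goal [-0.01  0.55  0.06  2.45  3.43  0.4  -0.93] 1.6954100519886205e-06
    [ 0.438 -0.2    0.238] 0.206
[-1.   0.7  0.2] [-0.02  -0.046 -0.127] [ 0.443 -0.211  0.24 ]
[-0.8  0.8  0.2] [-0.022 -0.042 -0.127] [ 0.45  -0.22   0.243]
[-0.7  0.9  0.2] [-0.024 -0.038 -0.126] [ 0.459 -0.226  0.247]
[-0.5  1.   0.1] [-0.026 -0.034 -0.126] [ 0.47  -0.229  0.251]
[-0.4  1.1  0.1] [-0.028 -0.03  -0.125] [ 0.481 -0.229  0.255]
    [ 0.515 -0.212  0.266] 0.191
    [ 0.548 -0.157  0.266] 0.173
    [ 0.546 -0.086  0.247] 0.152
    [ 0.503 -0.03   0.212] 0.14
[[-0.003 -0.005  0.333]
 [ 0.002 -0.008  0.   ]
 [ 0.001 -0.008  0.   ]
 [-0.002 -0.01   0.565]
 [-0.005 -0.01  -0.   ]
 [ 0.001 -0.002  0.339]
 [ 0.    -0.002  0.   ]
 [-0.001 -0.004  0.31 ]] 1.1351782131380217e-05
0.0
0.0
0.0
```

Following the plan nicely.

send_rows([
  {"x": -1.0, "y": 0.7, "z": 0.2, "rx": -0.02, "ry": -0.046, "rz": -0.127, "jaw": 8.8},
  {"x": -0.8, "y": 0.8, "z": 0.2, "rx": -0.022, "ry": -0.042, "rz": -0.127, "jaw": 8.8},
  {"x": -0.7, "y": 0.9, "z": 0.2, "rx": -0.024, "ry": -0.038, "rz": -0.126, "jaw": 8.8},
  {"x": -0.5, "y": 1.0, "z": 0.1, "rx": -0.026, "ry": -0.034, "rz": -0.126, "jaw": 8.8},
  {"x": -0.4, "y": 1.1, "z": 0.1, "rx": -0.028, "ry": -0.03, "rz": -0.125, "jaw": 8.8},
])

```text
clock: 3.15
tool_pos: [0.48, -0.2284, 0.2553]
eef_rot: [0.511, 0.805, -0.029, 0.3]
contact_force: [0.3, 0.1, -0.2]
opening: 1.001
finger_force: 0.0
```

```bash
python3 log.py; python3 plan.py 15 .15
```

```text
[ 0.53  0.51 -0.49  2.37  2.03  0.57 -1.34]
now [ 0.53  0.51 -0.49  2.37  2.03  0.57 -1.34] goal [-0.02  0.55  0.06  2.44  3.42  0.39 -0.93] 1.7536178001379086e-06
    [ 0.48  -0.228  0.255] 0.201
[-0.7  1.3  0.1] [-0.03  -0.038 -0.122] [ 0.493 -0.228  0.261]
[-0.5  1.4  0.1] [-0.033 -0.033 -0.121] [ 0.507 -0.225  0.266]
[-0.4  1.5  0.1] [-0.036 -0.028 -0.121] [ 0.52  -0.218  0.271]
[-0.3  1.6  0.1] [-0.038 -0.023 -0.121] [ 0.532 -0.207  0.274]
[-0.2  1.7  0.1] [-0.04  -0.018 -0.12 ] [ 0.543 -0.194  0.276]
    [ 0.563 -0.142  0.273] 0.17
    [ 0.548 -0.067  0.245] 0.148
```

send_rows([
  {"x": -0.7, "y": 1.3, "z": 0.1, "rx": -0.03, "ry": -0.038, "rz": -0.122, "jaw": 8.8},
  {"x": -0.5, "y": 1.4, "z": 0.1, "rx": -0.033, "ry": -0.033, "rz": -0.121, "jaw": 8.8},
  {"x": -0.4, "y": 1.5, "z": 0.1, "rx": -0.036, "ry": -0.028, "rz": -0.121, "jaw": 8.8},
  {"x": -0.3, "y": 1.6, "z": 0.1, "rx": -0.038, "ry": -0.023, "rz": -0.121, "jaw": 8.8},
  {"x": -0.2, "y": 1.7, "z": 0.1, "rx": -0.04, "ry": -0.018, "rz": -0.12, "jaw": 8.8},
])

```text
clock: 3.65
tool_pos: [0.5435, -0.194, 0.2759]
eef_rot: [0.217, 0.898, -0.084, 0.372]
contact_force: [0.0, 0.3, -0.8]
opening: 1.0
finger_force: 0.0
```

```bash
python3 log.py; python3 plan.py 10 .1
```

```text
[ 0.47  0.55 -0.49  2.39  2.36  0.71 -1.06]
now [ 0.47  0.55 -0.49  2.39  2.36  0.71 -1.06] goal [-0.02  0.55  0.06  2.44  3.42  0.38 -0.93] 1.733288327532572e-06
    [ 0.544 -0.194  0.276] 0.185
[-0.6  1.7  0.1] [-0.039 -0.031 -0.118] [ 0.556 -0.181  0.279]
[-0.4  1.9  0.1] [-0.044 -0.023 -0.118] [ 0.566 -0.165  0.281]
[-0.2  2.   0.1] [-0.048 -0.015 -0.119] [ 0.573 -0.146  0.28 ]
[-0.   2.1  0. ] [-0.052 -0.006 -0.119] [ 0.576 -0.125  0.276]
[0.2 2.2 0. ] [-0.055  0.002 -0.12 ] [ 0.575 -0.104  0.27 ]
    [ 0.545 -0.048  0.239] 0.144
```

send_rows([
  {"x": -0.6, "y": 1.7, "z": 0.1, "rx": -0.039, "ry": -0.031, "rz": -0.118, "jaw": 8.8},
  {"x": -0.4, "y": 1.9, "z": 0.1, "rx": -0.044, "ry": -0.023, "rz": -0.118, "jaw": 8.8},
  {"x": -0.2, "y": 2.0, "z": 0.1, "rx": -0.048, "ry": -0.015, "rz": -0.119, "jaw": 8.8},
  {"x": 0, "y": 2.1, "z": 0, "rx": -0.052, "ry": -0.006, "rz": -0.119, "jaw": 8.8},
  {"x": 0.2, "y": 2.2, "z": 0, "rx": -0.055, "ry": 0.002, "rz": -0.12, "jaw": 8.8},
])

```text
clock: 4.15
tool_pos: [0.5743, -0.1037, 0.2706]
eef_rot: [-0.103, 0.913, -0.096, 0.383]
contact_force: [0.2, 0.7, -0.4]
opening: 1.0
finger_force: 0.0
```

```bash
python3 log.py; python3 plan.py 5 .0
```

```text
[ 0.4   0.58 -0.49  2.41  2.67  0.69 -0.75]
now [ 0.4   0.58 -0.49  2.41  2.67  0.69 -0.75] goal [-0.02  0.55  0.06  2.44  3.42  0.38 -0.93] 1.7389405054527201e-06
    [ 0.574 -0.104  0.271] 0.16
[0.5 2.7 0.2] [-0.07   0.01  -0.121] [ 0.569 -0.079  0.259]
[0.7 2.5 0.1] [-0.067  0.022 -0.123] [ 0.559 -0.058  0.246]
[ 1.   2.3 -0.1] [-0.062  0.033 -0.124] [ 0.543 -0.043  0.234]
[ 1.2  2.1 -0.2] [-0.057  0.044 -0.125] [ 0.525 -0.033  0.222]
[ 1.4  1.9 -0.3] [-0.051  0.054 -0.124] [ 0.503 -0.03   0.212]
```

send_rows([
  {"x": 0.5, "y": 2.7, "z": 0.2, "rx": -0.07, "ry": 0.01, "rz": -0.121, "jaw": 8.8},
  {"x": 0.7, "y": 2.5, "z": 0.1, "rx": -0.067, "ry": 0.022, "rz": -0.123, "jaw": 8.8},
  {"x": 1.0, "y": 2.3, "z": -0.1, "rx": -0.062, "ry": 0.033, "rz": -0.124, "jaw": 8.8},
  {"x": 1.2, "y": 2.1, "z": -0.2, "rx": -0.057, "ry": 0.044, "rz": -0.125, "jaw": 8.8},
  {"x": 1.4, "y": 1.9, "z": -0.3, "rx": -0.051, "ry": 0.054, "rz": -0.124, "jaw": 8.8},
])

```text
clock: 4.65
tool_pos: [0.5031, -0.0298, 0.2122]
eef_rot: [-0.424, 0.868, -0.084, 0.245]
contact_force: [0.5, 0.4, 0.5]
opening: 0.999
finger_force: 0.0
```

```bash
python3 log.py; python3 w.py w2
```

```text
[ 0.22  0.56 -0.33  2.43  2.81  0.37 -0.33]
cam in tool [ 0.08447662 -0.00101389 -0.13443226] look [-0.32498527 -0.00556902  0.94570268]
4.7 [ 0.22  0.56 -0.33  2.43  2.81  0.36 -0.33] [ 0.50089146 -0.02870244  0.21167376] [[0.711, -0.703, 0.002], [-0.703, -0.711, 0.005], [-0.003, -0.005, -1.0]] [-1.4  1.3 -0. ]
```

View pics/w2.png

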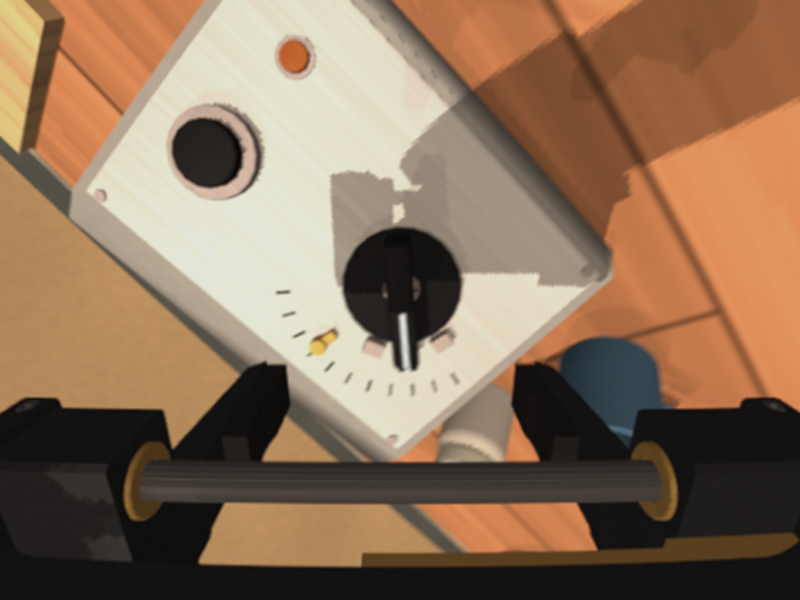

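The wrist view is now square to the panel: knob centre ~(402,285) with the bar straight down, stops at (376,347) and (442,340), finger from (335,333) to stud (318,345), button top (206,152). I'll enlarge the knob region for precise picks.

Run:
```python
import pickle,cv2,numpy as np
v,st=pickle.load(open("w2.pkl","rb"));im=v["img"][150:270,205:345,::-1]
im=(255*(im/255.)**.5).astype(np.uint8)
im=cv2.resize(im,None,fx=5,fy=5,interpolation=cv2.INTER_CUBIC)
for i in range(0,140,10): cv2.putText(im,str(205+i),(i*5,10),0,.3,(0,0,255));cv2.line(im,(i*5,12),(i*5,18),(0,0,255))
for i in range(0,120,10): cv2.putText(im,str(150+i),(0,i*5+4),0,.3,(0,0,255));cv2.line(im,(22,i*5),(28,i*5),(0,0,255))
cv2.imwrite("pics/c2.png",im)
```

```text
(no output)
```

View pics/c2.png

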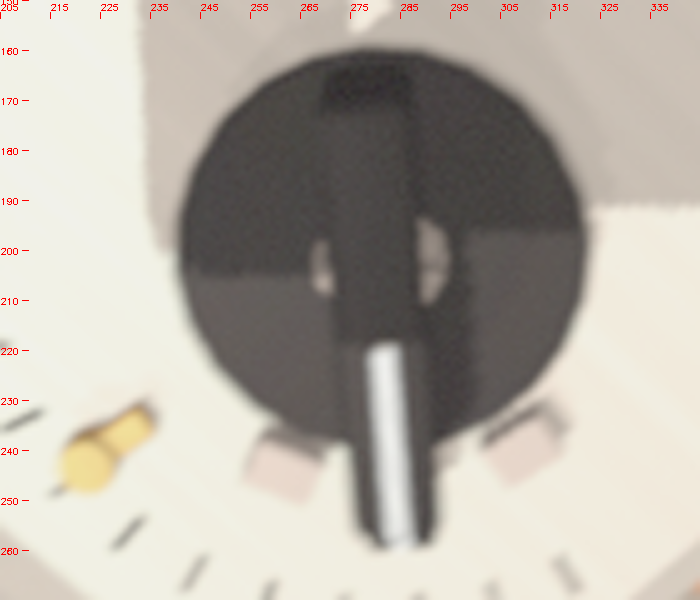

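Crop shows the skirt rim (radius ~41 native px around ~(281,200)), the white line from (282,219) to (285,259), finger tip ~(234,233), and stud (222.6,243).

```bash
cat > m.py <<'E'
from h import *
import pickle
from scipy.optimize import least_squares
v2,_=pickle.load(open("w2.pkl","rb"));v1,_=pickle.load(open("w1.pkl","rb"))
C=lambda a:np.array(a,float)/5+[205,150]
rim=C([(179,250),(200,160),(240,105),(300,65),(375,48),(450,60),(520,105),(565,165),(587,235),(580,300),(550,355),(195,320),(235,385)])
rim1=np.array([(297,85),(407,85),(316,127)])*.7
B2=np.array([206,152])*.7;B1=np.array([521,193])*.7
n=P3[:,2];t=np.linspace(0,2*np.pi,361)
circ=lambda K:K+.012*n+.04*(np.outer(np.cos(t),P3[:,0])+np.outer(np.sin(t),P3[:,1]))
def dist(v,K,pts):
    c=proj(v,circ(K));d=np.linalg.norm(pts[:,None]-c[None],axis=2);j=d.argmin(1);cc=c.mean(0)
    return d[np.arange(len(pts)),j]*np.sign(np.linalg.norm(pts-cc,axis=1)-np.linalg.norm(c[j]-cc,axis=1))
def bt(p): return p[:3]+.018*n+P3[:,:2]@(.143*np.array([np.cos(p[3]),np.sin(p[3])]))
def f(p,w1=1): return np.r_[dist(v2,p[:3],rim),dist(v1,p[:3],rim1)*w1,(proj(v2,bt(p))[0]-B2),(proj(v1,bt(p))[0]-B1)*w1]
for w1 in(0,1):
    p=least_squares(f,[.573,-.021,.091,.15],args=(w1,)).x;print(w1,p.round(4),f(p).round(1))
    K=p[:3]
    def hit(px,h):
        o,d=ray(v2,[px]);d=d[0];X=o+d*((K+h*n-o)@n)/(d@n);l=(X-K)@P3;return np.degrees(np.arctan2(l[1],l[0])).round(1),(np.hypot(l[0],l[1])*1000).round(1)
    for nm,px,h in(("line0",(383,345),.053),("line1",(402,545),.01),("line1b",(402,545),.03),("stopL",(282,473),.01),("stopR",(526,453),.01),("tip",(148,412),.006),("stud",(88,465),.011),("studbase",(88,465),.008)):
        print(nm,hit(C(px),h))
np.save("K.npy",p)
k=np.load("p.npy");print("local",R.from_euler('z',-yaw).apply(K-[k[0],k[1],0]), "B",bt(p))
E
python3 m.py
```

```text
0 [ 0.5744 -0.0215  0.083   0.1452] [-1.8 -1.6 -1.1 -0.6 -0.3 -0.4 -1.1 -1.1 -0.4 -0.3 -1.1 -2.  -1.1 -1.3
  0.5 -2.7  2.6  1.5 -1.7 -0.3]
line0 (np.float64(142.6), np.float64(2.8))
line1 (np.float64(139.2), np.float64(62.9))
line1b (np.float64(139.6), np.float64(52.3))
stopL (np.float64(112.0), np.float64(50.4))
stopR (np.float64(170.1), np.float64(51.4))
tip (np.float64(81.5), np.float64(58.3))
stud (np.float64(81.9), np.float64(73.5))
studbase (np.float64(82.5), np.float64(74.9))
1 [ 0.5751 -0.0214  0.0825  0.1456] [-2.  -1.8 -1.2 -0.7 -0.3 -0.3 -0.7 -0.7  0.1  0.2 -0.6 -2.2 -1.2 -0.8
  0.3 -2.2  2.6  1.8 -1.5 -0.7]
line0 (np.float64(148.4), np.float64(3.0))
line1 (np.float64(139.5), np.float64(63.2))
line1b (np.float64(140.0), np.float64(52.5))
stopL (np.float64(112.3), np.float64(50.5))
stopR (np.float64(170.3), np.float64(51.8))
tip (np.float64(81.8), np.float64(58.3))
stud (np.float64(82.1), np.float64(73.5))
studbase (np.float64(82.7), np.float64(74.9))
local [-0.01578536  0.04728041  0.08249192] B [ 0.60135158 -0.16076161  0.10845634]
```

```bash
cat > tri.py <<'E'
from m import *
s=pickle.load(open("s.pkl","rb"))["side"]
def wp(u):
    a,b=.15-u[0]/780*.3,.21-u[1]/546*.21
    return proj(s,R.from_euler('z',yaw).apply([-.115+b*np.cos(np.pi/6),a,.035+b*.5])+[k[0],k[1],0])[0]
L=dict(RT=((740,5),(100,195),(630,145)),LB=((50,500),(590,270),(197,127)),LT=((50,5),(392,437),None),RB=((740,497),None,(460,320)),B=((680,195),(206,152),(521,193)))
for nm,(a,b,c_) in L.items():
    rs=[(s,wp(a))]+([(v2,np.array(b)*.7)] if b else [])+([(v1,np.array(c_)*.7)] if c_ else [])
    ra=[]
    for v,px in rs:
        o,d=ray(v,[px]);ra.append((o,d[0]))
    X=tri(ra);e=[np.linalg.norm(np.cross(d,X-o))*1000 for o,d in ra]
    loc=R.from_euler('z',-yaw).apply(X-[k[0],k[1],0])
    print(nm,X.round(4),"err mm",np.round(e,1),"h above nominal panel",((loc-[-.115,0,.035])@[-.5,0,.866]).round(4), ((X-K)@P3).round(4))
E
python3 tri.py | tail -5
```

```text
RT [ 0.6781 -0.1936  0.1361] err mm [2.1 1.5 0.7] h above nominal panel -0.0026 [0.1835 0.097  0.0058]
LB [0.4793 0.0496 0.0418] err mm [3.3 3.3 0.8] h above nominal panel -0.0006 [-0.0822 -0.0951  0.0079]
LT [0.6444 0.0706 0.1356] err mm [3.1 3.1] h above nominal panel -0.0025 [-0.0829  0.096   0.0059]
RB [ 0.5147 -0.2124  0.0444] err mm [0.6 0.6] h above nominal panel 0.0003 [ 0.1821 -0.0913  0.0087]
B [ 0.6002 -0.162   0.1121] err mm [1.5 1.4 0.4] h above nominal panel 0.0134 [0.1426 0.0214 0.0219]
```

```bash
sed -n '/^for w1/,$!p' m.py > m2.py
cat >> m2.py <<'E'
K0=np.load("K.npy");hn=K0[:3]@n+.0055
def g(q,w):
    K=P3@np.array([q[0],q[1],hn]);return np.r_[dist(v2,K,rim)-q[2],w*(dist(v1,K,rim1)-q[2])]
if __name__=="__main__":
  for w in(0,1):
    q=least_squares(g,[*(K0[:3]@P3[:,:2]),0],args=(w,)).x;K=P3@np.array([q[0],q[1],hn]);print(w,K.round(4),q[2].round(2),g(q,1).round(1))
    def hit(px,h):
        o,d=ray(v2,[px]);d=d[0];X=o+d*((K+h*n-o)@n)/(d@n);l=(X-K)@P3;return np.degrees(np.arctan2(l[1],l[0])).round(1),(np.hypot(l[0],l[1])*1000).round(1)
    for nm,px,h in(("line1",(402,545),.01),("line1b",(402,545),.03),("stopL",(282,473),.01),("stopR",(526,453),.01),("tip",(148,412),.006),("stud",(88,465),.011)): print(nm,hit(C(px),h))
    if w==0: np.save("Kf.npy",K)
  K=np.load("Kf.npy");print("bar dir: tool y angle = 140+90=230");rows(K+.10*n,toolrot(np.radians(230)),5); 
  print("then z cm",.067*100)
E
python3 m2.py
```

```text
0 [ 0.5709 -0.0228  0.0863] -1.82 [-0.3 -0.3  0.1  0.3  0.5  0.2 -0.5 -0.6  0.2  0.4 -0.1 -0.4  0.5 -0.9
  2.9 -3.2]
line1 (np.float64(138.8), np.float64(62.1))
line1b (np.float64(139.1), np.float64(51.4))
stopL (np.float64(111.6), np.float64(50.0))
stopR (np.float64(169.5), np.float64(50.5))
tip (np.float64(81.5), np.float64(57.9))
stud (np.float64(81.9), np.float64(72.8))
1 [ 0.5713 -0.0231  0.0865] -1.85 [-0.8 -0.7 -0.3  0.2  0.6  0.6 -0.   0.   0.8  0.9  0.3 -0.9  0.1 -0.4
  2.4 -2.7]
line1 (np.float64(139.3), np.float64(62.1))
line1b (np.float64(139.8), np.float64(51.4))
stopL (np.float64(112.2), np.float64(49.7))
stopR (np.float64(170.1), np.float64(50.7))
tip (np.float64(81.8), np.float64(57.4))
stud (np.float64(82.1), np.float64(72.3))
bar dir: tool y angle = 140+90=230
0 [ 0.06 -0.02  0.87] [ 0.001 -0.    -0.016]
1 [ 0.07 -0.01  0.87] [ 0.001 -0.    -0.016]
2 [ 0.07 -0.01  0.87] [ 0.001 -0.    -0.016]
3 [ 0.07 -0.01  0.87] [ 0.001 -0.    -0.016]
4 [ 0.07 -0.01  0.87] [ 0.001 -0.    -0.016]
tot 0.043757984792155244 0.0814744817573404
then z cm 6.7
```

send_rows([
  {"x": 0.06, "y": 0, "z": 0.9, "rx": 0, "ry": 0, "rz": -0.015, "jaw": 6},
  {"x": 0.07, "y": 0, "z": 0.9, "rx": 0, "ry": 0, "rz": -0.015, "jaw": 6},
  {"x": 0.07, "y": 0, "z": 0.9, "rx": 0, "ry": 0, "rz": -0.015, "jaw": 6},
  {"x": 0.07, "y": 0, "z": 0.9, "rx": 0, "ry": 0, "rz": -0.015, "jaw": 6},
  {"x": 0.07, "y": 0, "z": 0.8, "rx": 0, "ry": 0, "rz": -0.015, "jaw": 6},
])

```text
clock: 5.2
tool_pos: [0.5249, -0.0293, 0.1728]
eef_rot: [-0.454, 0.852, -0.092, 0.244]
contact_force: [0.1, -0.1, 0.5]
opening: 0.682
finger_force: 0.0
```

send_rows([
  {"x": 0, "y": 0, "z": 1.0, "rx": 0, "ry": 0, "rz": 0, "jaw": 5},
  {"x": 0, "y": 0, "z": 1.0, "rx": 0, "ry": 0, "rz": 0, "jaw": 5},
  {"x": 0, "y": 0, "z": 1.0, "rx": 0, "ry": 0, "rz": 0, "jaw": 5},
  {"x": 0, "y": 0, "z": 1.0, "rx": 0, "ry": 0, "rz": 0, "jaw": 5},
  {"x": 0, "y": 0, "z": 0, "rx": 0, "ry": 0, "rz": 0, "jaw": 5},
])

```text
clock: 5.7
tool_pos: [0.545, -0.0262, 0.1382]
eef_rot: [-0.454, 0.852, -0.092, 0.244]
contact_force: [-0.7, 0.8, 0.2]
opening: 0.569
finger_force: 0.0
```

```bash
cat > where.py <<'E'
from h import *
K=np.load("Kf.npy");s=get_state();r=R.from_quat(s["eef_rot"]).as_matrix();y=P3.T@r[:,1]
print("t",s["clock"],"rel K mm",((s["tool_pos"]-K)@P3*1000).round(1),"in tool",(r.T@(K-s["tool_pos"])*1000).round(1),"phi_y",np.degrees(np.arctan2(y[1],y[0])).round(1)%360,"tilt",(P3.T@r[:,2]).round(3))
print("F panel",(P3.T@s["contact_force"]).round(1),"M tool",(r.T@s["moment"]).round(2),"open",s["opening"],"ff",s["finger_force"],s["q"].round(2))
E
python3 where.py; python3 w.py w3
python3 - <<'E'
import cv2
E
```

```text
t 5.7 rel K mm [ 0.2  3.3 58. ] in tool [ 2.3  2.7 57.9] phi_y 229.0 tilt [-0.003  0.004 -1.   ]
F panel [-0.9 -0.4  0.5] M tool [-0.34  0.15  0.03] open 0.5694953267469814 ff 0.0 [ 0.19  0.77 -0.31  2.37  2.87  0.52 -0.29]
cam in tool [ 0.0845089   0.00019334 -0.1345089 ] look [-3.22837428e-01  5.53574619e-04  9.46454272e-01]
5.75 [ 0.19  0.76 -0.31  2.37  2.87  0.52 -0.29] [ 0.54452114 -0.02629256  0.13867305] [[0.755, -0.656, -0.004], [-0.656, -0.755, -0.001], [-0.002, 0.004, -1.0]] [-0.  -0.3 -0.3]
```

View pics/w3.png

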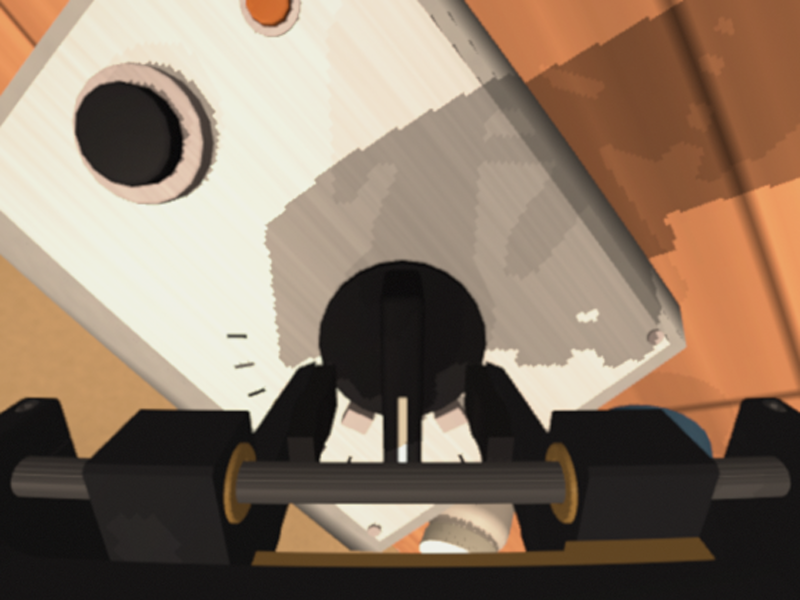

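Bar (x≈402) lies centred between the fingers (≈401), so only small lateral corrections are needed; descending.

send_rows([
  {"x": 0.1, "y": 0.05, "z": 0.6, "rx": 0, "ry": 0, "rz": 0, "jaw": 5},
  {"x": 0.1, "y": 0.05, "z": 0.6, "rx": 0, "ry": 0, "rz": 0, "jaw": 5},
  {"x": 0, "y": 0, "z": 0.6, "rx": 0, "ry": 0, "rz": 0, "jaw": 5},
  {"x": 0, "y": 0, "z": 0.6, "rx": 0, "ry": 0, "rz": 0, "jaw": 5},
  {"x": 0, "y": 0, "z": 0.1, "rx": 0, "ry": 0, "rz": 0, "jaw": 5},
])

```text
clock: 6.25
tool_pos: [0.5556, -0.0258, 0.1161]
eef_rot: [-0.454, 0.852, -0.092, 0.244]
contact_force: [-0.0, -0.3, 0.0]
opening: 0.567
finger_force: 0.0
```

send_rows([
  {"x": 0, "y": 0, "z": 0, "rx": 0, "ry": 0, "rz": 0, "jaw": 3},
  {"x": 0, "y": 0, "z": 0, "rx": 0, "ry": 0, "rz": 0, "jaw": 2},
  {"x": 0, "y": 0, "z": 0, "rx": 0, "ry": 0, "rz": 0, "jaw": 1},
  {"x": 0, "y": 0, "z": 0, "rx": 0, "ry": 0, "rz": 0, "jaw": 1},
  {"x": 0, "y": 0, "z": 0, "rx": 0, "ry": 0, "rz": 0, "jaw": 1},
], grip_force=25)

```text
clock: 6.75
tool_pos: [0.5553, -0.026, 0.1169]
eef_rot: [-0.454, 0.852, -0.093, 0.244]
contact_force: [0.2, 0.3, 1.1]
opening: 0.181
finger_force: 25.0
```

```bash
python3 where.py
```

```text
t 6.75 rel K mm [ 1.2  1.6 34.4] in tool [ 0.3  2.1 34.4] phi_y 229.0 tilt [-0.002  0.005 -1.   ]
F panel [-0.2  0.7  0.8] M tool [-0.31  0.17  0.04] open 0.18071364532593395 ff 25.00014641555026 [ 0.19  0.82 -0.31  2.35  2.87  0.55 -0.29]
```

Gripped (16 mm) with almost no side load. Pull out.

send_rows([
  {"x": 0, "y": 0, "z": -0.4, "rx": 0, "ry": 0, "rz": 0, "jaw": 1},
  {"x": 0, "y": 0, "z": -0.4, "rx": 0, "ry": 0, "rz": 0, "jaw": 1},
  {"x": 0, "y": 0, "z": -0.4, "rx": 0, "ry": 0, "rz": 0, "jaw": 1},
  {"x": 0, "y": 0, "z": -0.4, "rx": 0, "ry": 0, "rz": 0, "jaw": 1},
  {"x": 0, "y": 0, "z": 0, "rx": 0, "ry": 0, "rz": 0, "jaw": 1},
], grip_force=35)

```text
clock: 7.25
tool_pos: [0.547, -0.027, 0.1312]
eef_rot: [-0.454, 0.852, -0.093, 0.244]
contact_force: [-0.5, 0.4, 3.1]
opening: 0.176
finger_force: 35.0
```

```bash
python3 where.py
```

```text
t 7.25 rel K mm [ 1.3  1.5 51. ] in tool [ 0.3  2.1 51. ] phi_y 229.0 tilt [-0.002  0.005 -1.   ]
F panel [-0.5  1.2  2.9] M tool [-0.28  0.12  0.05] open 0.17602264618503766 ff 35.00052224379033 [ 0.19  0.78 -0.31  2.37  2.87  0.54 -0.29]
```

send_rows([
  {"x": 0, "y": 0, "z": 0, "rx": 0, "ry": 0, "rz": 0.08, "jaw": 1},
  {"x": 0, "y": 0, "z": 0, "rx": 0, "ry": 0, "rz": 0.08, "jaw": 1},
  {"x": 0, "y": 0, "z": 0, "rx": 0, "ry": 0, "rz": 0.08, "jaw": 1},
  {"x": 0, "y": 0, "z": 0, "rx": 0, "ry": 0, "rz": 0.08, "jaw": 1},
  {"x": 0, "y": 0, "z": 0, "rx": 0, "ry": 0, "rz": 0.08, "jaw": 1},
])

```text
clock: 7.75
tool_pos: [0.5467, -0.0266, 0.131]
eef_rot: [-0.275, 0.925, -0.042, 0.258]
contact_force: [-0.9, 0.7, 2.2]
opening: 0.183
finger_force: 35.0
```

```bash
python3 where.py
```

```text
t 7.75 rel K mm [ 0.8  1.2 50.9] in tool [ 1.   1.2 50.9] phi_y 206.0 tilt [-0.003  0.004 -1.   ]
F panel [-0.8  0.4  2.3] M tool [-0.37  0.18 -0.01] open 0.18302916611898892 ff 34.99836724251509 [ 0.26  0.8  -0.42  2.37  2.73  0.56 -0.54]
```

send_rows([
  {"x": 0, "y": 0, "z": 0, "rx": 0, "ry": 0, "rz": 0.12, "jaw": 1},
  {"x": 0, "y": 0, "z": 0, "rx": 0, "ry": 0, "rz": 0.12, "jaw": 1},
  {"x": 0, "y": 0, "z": 0, "rx": 0, "ry": 0, "rz": 0.12, "jaw": 1},
  {"x": 0, "y": 0, "z": 0, "rx": 0, "ry": 0, "rz": 0.12, "jaw": 1},
  {"x": 0, "y": 0, "z": 0, "rx": 0, "ry": 0, "rz": 0.1, "jaw": 1},
])

```text
clock: 8.25
tool_pos: [0.5465, -0.0257, 0.1309]
eef_rot: [0.001, 0.965, 0.035, 0.258]
contact_force: [-1.0, 1.8, 0.2]
opening: 0.182
finger_force: 35.0
```

```bash
python3 where.py; python3 w.py w4
python3 - <<'E'
import pickle,cv2,numpy as np
from h import *
v,st=pickle.load(open("w4.pkl","rb"))
s=snapshot("side");pickle.dump(s,open("side2.pkl","wb"))
a=cv2.resize(v["img"][:,:,::-1],(400,300));im=s["img"][165:285,245:385,::-1]
K=np.load("Kf.npy");print(proj(s,K))
b=cv2.resize((255*(im/255.)**.5).astype(np.uint8),None,fx=5,fy=5,interpolation=cv2.INTER_CUBIC)
w=cv2.resize(v["img"][150:330,170:390,::-1],(800,None) if 0 else (733,600),interpolation=cv2.INTER_CUBIC)
cv2.imwrite("pics/w4z.png",(255*(w/255.)**.5).astype(np.uint8));cv2.imwrite("pics/s4z.png",b)
E
```

```text
t 8.25 rel K mm [-0.1  1.  50.9] in tool [ 1.2 -0.5 50.9] phi_y 172.7 tilt [-0.005  0.004 -1.   ]
F panel [-1.9 -0.5  0.5] M tool [-0.47  0.28 -0.02] open 0.18162649681631438 ff 34.99750449322164 [ 0.36  0.83 -0.59  2.36  2.53  0.6  -0.91]
cam in tool [ 0.08460944 -0.00057416 -0.13525558] look [-0.3217324   0.00190043  0.94682873]
8.3 [ 0.36  0.83 -0.59  2.36  2.53  0.6  -0.91] [ 0.54650677 -0.02571539  0.1308616 ] [[-0.13, -0.991, -0.003], [-0.991, 0.13, 0.005], [-0.005, 0.004, -1.0]] [-2.3  1.8  1.8]
[[305.94240804 224.38687056]]
```

View pics/w4z.png

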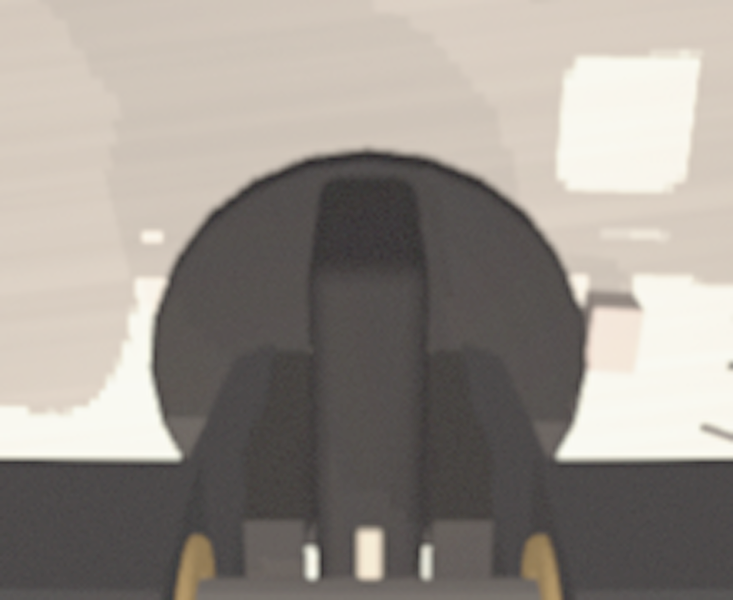

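The bar is aligned with the tool axis and symmetric, and the knob is out and past the stop at (610,335). Final 0.02 rad, then push home.

send_rows([
  {"x": 0, "y": 0, "z": 0, "rx": 0, "ry": 0, "rz": 0.018, "jaw": 1},
  {"x": 0, "y": 0, "z": 0.5, "rx": 0, "ry": 0, "rz": 0, "jaw": 1},
  {"x": 0, "y": 0, "z": 0.5, "rx": 0, "ry": 0, "rz": 0, "jaw": 1},
  {"x": 0, "y": 0, "z": 0.5, "rx": 0, "ry": 0, "rz": 0, "jaw": 1},
  {"x": 0, "y": 0, "z": 0.3, "rx": 0, "ry": 0, "rz": 0, "jaw": 1},
])

```text
clock: 8.85
tool_pos: [0.5548, -0.0246, 0.1159]
eef_rot: [0.007, 0.965, 0.036, 0.259]
contact_force: [-23.8, -0.4, 47.7]
opening: 0.181
finger_force: 35.0
```

```bash
python3 where.py
```

```text
t 8.85 rel K mm [-0.2  0.8 33.7] in tool [ 0.9 -0.5 33.7] phi_y 172.1 tilt [-0.004  0.005 -1.   ]
F panel [-2.5  3.3 53.2] M tool [-0.51 -0.3   0.02] open 0.18103522755711113 ff 35.00980884768069 [ 0.36  0.87 -0.59  2.34  2.54  0.63 -0.91]
```

send_rows([
  {"x": 0, "y": 0, "z": -0.15, "rx": 0, "ry": 0, "rz": 0, "jaw": 1},
  {"x": 0, "y": 0, "z": 0, "rx": 0, "ry": 0, "rz": 0, "jaw": 5},
  {"x": 0, "y": 0, "z": 0, "rx": 0, "ry": 0, "rz": 0, "jaw": 5},
  {"x": 0, "y": 0, "z": 0, "rx": 0, "ry": 0, "rz": 0, "jaw": 5},
  {"x": 0, "y": 0, "z": 0, "rx": 0, "ry": 0, "rz": 0, "jaw": 5},
])

```text
clock: 9.35
tool_pos: [0.5559, -0.0267, 0.1159]
eef_rot: [0.01, 0.965, 0.035, 0.259]
contact_force: [-0.0, -0.6, -0.2]
opening: 0.516
finger_force: 0.0
```

send_rows([
  {"x": 0, "y": 0, "z": -1.5, "rx": 0, "ry": 0, "rz": 0, "jaw": 5},
  {"x": 0, "y": 0, "z": -2.2, "rx": 0, "ry": 0, "rz": 0, "jaw": 5},
  {"x": 0, "y": 0, "z": -2.3, "rx": 0, "ry": 0, "rz": 0, "jaw": 5},
  {"x": 0, "y": 0, "z": -2.2, "rx": 0, "ry": 0, "rz": 0, "jaw": 5},
  {"x": 0, "y": 0, "z": -1.8, "rx": 0, "ry": 0, "rz": 0, "jaw": 5},
])

```text
clock: 9.85
tool_pos: [0.5051, -0.0327, 0.2034]
eef_rot: [0.009, 0.965, 0.035, 0.259]
contact_force: [0.0, -0.3, -0.7]
opening: 0.565
finger_force: 0.0
```

```bash
python3 where.py; python3 w.py w5;  python3 - <<'E'
import pickle,cv2,numpy as np
v,st=pickle.load(open("w5.pkl","rb"));im=v["img"][150:270,205:345,::-1]
im=(255*(im/255.)**.5).astype(np.uint8)
cv2.imwrite("pics/c5.png",cv2.resize(im,None,fx=5,fy=5,interpolation=cv2.INTER_CUBIC))
E
```

```text
t 9.85 rel K mm [  1.7   0.9 134.6] in tool [  1.8   1.3 134.6] phi_y 171.8 tilt [-0.001  0.005 -1.   ]
F panel [ 0.3 -0.3 -0.6] M tool [0.04 0.31 0.  ] open 0.5645457593368524 ff 0.0 [ 0.4   0.62 -0.6   2.43  2.47  0.46 -0.91]
cam in tool [ 0.08443206 -0.00029693 -0.13341846] look [-0.32064977  0.00113843  0.94719714]
9.9 [ 0.4   0.62 -0.6   2.43  2.47  0.46 -0.91] [ 0.50414302 -0.032785    0.2049929 ] [[-0.141, -0.99, -0.006], [-0.99, 0.141, 0.001], [-0.001, 0.006, -1.0]] [-0.8 -0.1  2.2]
```

View pics/c5.png

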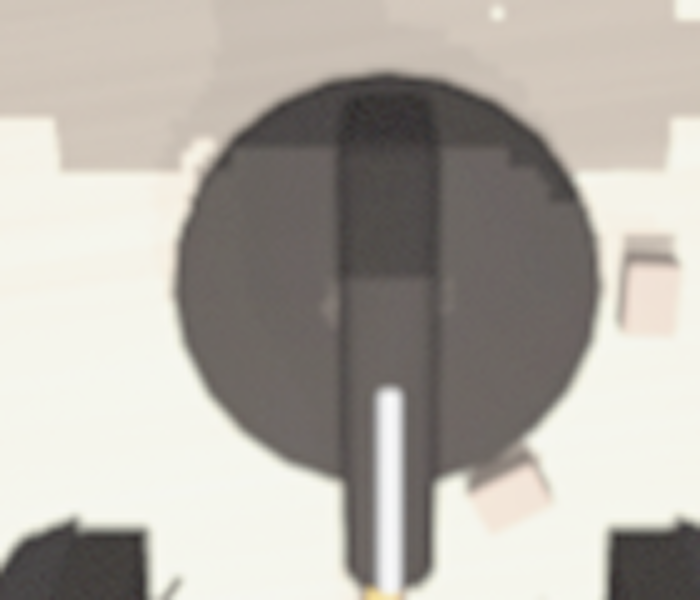

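Knob home with the line at x≈389 ending right at the brass finger (362–408 at the crop's bottom edge). Checking the finger numerically below the crop.

```bash
python3 - <<'E'
from h import *
import pickle
v,st=pickle.load(open("w5.pkl","rb"));im=v["img"].astype(int)
for r in range(225,300,3):
    row=im[r,255:315];y=np.where((row[:,0]-row[:,2]>50)&(row[:,0]>120))[0]+255
    w=np.where((row.min(1)>150)&(np.abs(np.arange(255,315)-283)<8))[0]+255
    print(r,"yellow",(y.min(),y.max(),y.mean().round(1)) if len(y) else None,"white",w.mean().round(1) if len(w) else None)
E
python3 - <<'E'
import sys;sys.path.insert(0,".")
import os;os.chdir(".")
from m2 import *
v,st=pickle.load(open("w5.pkl","rb"))
rim5=np.array([(176,285),(190,200),(235,140),(300,95),(388,73),(480,95),(545,145),(590,225),(600,285),(585,355),(545,420),(200,370),(250,445)])/5+[205,150]
g5=lambda q:dist(v,P3@np.array([q[0],q[1],hn]),rim5)-q[2]
q=least_squares(g5,[*(K0[:3]@P3[:,:2]),0]).x;K=P3@np.array([q[0],q[1],hn]);print(K,g5(q).round(1))
np.save("K5.npy",K)
def hit(px,h):
    o,d=ray(v,[px]);d=d[0];X=o+d*((K+h*n-o)@n)/(d@n);l=(X-K)@P3;return np.degrees(np.arctan2(l[1],l[0])).round(1),(np.hypot(l[0],l[1])*1000).round(1)
for h in(.006,.02): print("nose end",hit((389/5+205,150+580/5),h))
for c in (281,282,283): print(c,hit((c,275),.008))
E
```

```text
225 yellow None white None
228 yellow None white 282.5
231 yellow None white 282.5
234 yellow None white 282.5
237 yellow None white 282.5
240 yellow None white 282.5
243 yellow None white 282.5
246 yellow (np.int64(306), np.int64(312), np.float64(309.0)) white 282.5
249 yellow None white 282.5
252 yellow None white 282.5
255 yellow None white 282.5
258 yellow None white 282.5
261 yellow None white 282.5
264 yellow None white 282.5
267 yellow None white 284.8
270 yellow (np.int64(277), np.int64(285), np.float64(281.0)) white 286.0
273 yellow (np.int64(277), np.int64(285), np.float64(281.0)) white 288.5
276 yellow (np.int64(276), np.int64(287), np.float64(281.5)) white 288.5
279 yellow (np.int64(276), np.int64(286), np.float64(281.0)) white 286.0
282 yellow (np.int64(279), np.int64(284), np.float64(281.5)) white 283.0
285 yellow None white 283.0
288 yellow None white 283.0
291 yellow None white 283.0
294 yellow None white 283.0
297 yellow None white 283.0
[ 0.57245031 -0.02213342  0.08729194] [-0.7  0.1 -0.4  0.   0.6  0.4 -0.2 -0.6 -0.1 -0.1  0.5 -1.1  1.2]
nose end (np.float64(82.4), np.float64(63.3))
nose end (np.float64(82.3), np.float64(55.4))
281 (np.float64(80.9), np.float64(72.5))
282 (np.float64(81.7), np.float64(72.5))
283 (np.float64(82.5), np.float64(72.5))
```

The stud (col 281.3) and line (282.5) agree to within about 0.02 rad, so the knob is set. Now the button: triangulate it and plan.

```bash
cat > b.py <<'E'
from ik import *
s=pickle.load(open("s.pkl","rb"))["side"];v=lambda a:pickle.load(open(a+".pkl","rb"))[0]
sd=np.array([0,0]);
from h import *
k=np.load("p.npy")
a,b=.15-680/780*.3,.21-195/546*.21
sp=proj(s,R.from_euler('z',yaw).apply([-.115+b*np.cos(np.pi/6),a,.035+b*.5])+[k[0],k[1],0])[0]
ra=[]
for vv,px in((v("w2"),(206*.7,152*.7)),(v("w1"),(521*.7,193*.7)),(v("w3"),(128*.7,133*.7)),(s,sp)):
    o,d=ray(vv,[px]);ra.append((o,d[0]))
B=tri(ra);print(B,[np.linalg.norm(np.cross(d,B-o)).round(4) for o,d in ra],((B-np.load("K5.npy"))@P3).round(4))
np.save("B.npy",B)
st=get_state();q0=np.array(st["q"]);n=P3[:,2]
r0=R.from_quat(st["eef_rot"])
for phi in (172,190,150):
    q1,e1=ik(B+.06*n,toolrot(np.radians(phi)),q0);q2,e2=ik(B+.005*n,toolrot(np.radians(phi)),q1);print(phi,q1.round(2),q2.round(2),e1,e2)
rows(B+.06*n,toolrot(np.radians(172)),10)
E
python3 b.py
```

```text
[ 0.6004294  -0.16249488  0.11153598] [np.float64(0.0011), np.float64(0.0007), np.float64(0.0008), np.float64(0.0018)] [0.1427 0.0212 0.0157]
172 [ 0.63  0.75 -0.5   2.17  2.65  0.23 -0.74] [ 0.59  0.87 -0.49  2.12  2.66  0.3  -0.74] 2.6960398547100445e-06 5.01175968639054e-07
190 [ 0.6   0.74 -0.45  2.17  2.8   0.22 -0.58] [ 0.56  0.85 -0.43  2.12  2.8   0.29 -0.58] 3.312383551014112e-06 3.635573643540782e-07
150 [ 0.67  0.77 -0.57  2.17  2.47  0.26 -0.94] [ 0.64  0.88 -0.57  2.12  2.5   0.33 -0.95] 1.8693381752537464e-06 7.782279646470691e-07
0 [-0.42 -1.36  0.61] [ 0.     0.001 -0.   ]
1 [-0.42 -1.36  0.61] [ 0.     0.001 -0.   ]
2 [-0.42 -1.36  0.61] [ 0.     0.001 -0.   ]
3 [-0.42 -1.36  0.61] [ 0.     0.001 -0.   ]
4 [-0.42 -1.36  0.61] [ 0.     0.001 -0.   ]
5 [-0.42 -1.36  0.61] [ 0.     0.001 -0.   ]
6 [-0.42 -1.36  0.61] [ 0.     0.001 -0.   ]
7 [-0.42 -1.36  0.61] [ 0.     0.001 -0.   ]
8 [-0.42 -1.36  0.61] [ 0.     0.001 -0.   ]
9 [-0.42 -1.36  0.61] [ 0.     0.001 -0.   ]
tot 0.15472525158889183 0.006117665248912061
```

send_rows([
  {"x": -0.42, "y": -1.36, "z": 0.6, "rx": 0, "ry": 0, "rz": 0, "jaw": 4},
  {"x": -0.42, "y": -1.36, "z": 0.6, "rx": 0, "ry": 0, "rz": 0, "jaw": 3},
  {"x": -0.42, "y": -1.36, "z": 0.6, "rx": 0, "ry": 0, "rz": 0, "jaw": 2},
  {"x": -0.42, "y": -1.36, "z": 0.6, "rx": 0, "ry": 0, "rz": 0, "jaw": 1},
  {"x": -0.42, "y": -1.36, "z": 0.6, "rx": 0, "ry": 0, "rz": 0, "jaw": 0},
], grip_force=10)

```text
clock: 10.4
tool_pos: [0.5393, -0.1004, 0.1813]
eef_rot: [0.01, 0.965, 0.036, 0.258]
contact_force: [-0.2, 0.8, 0.8]
opening: 0.135
finger_force: 0.0
```

send_rows([
  {"x": -0.42, "y": -1.36, "z": 0.6, "rx": 0, "ry": 0, "rz": 0, "jaw": 0},
  {"x": -0.42, "y": -1.36, "z": 0.6, "rx": 0, "ry": 0, "rz": 0, "jaw": 0},
  {"x": -0.42, "y": -1.36, "z": 0.6, "rx": 0, "ry": 0, "rz": 0, "jaw": 0},
  {"x": -0.42, "y": -1.36, "z": 0.6, "rx": 0, "ry": 0, "rz": 0, "jaw": 0},
  {"x": -0.42, "y": -1.36, "z": 0.6, "rx": 0, "ry": 0, "rz": 0, "jaw": 0},
])

```text
clock: 10.9
tool_pos: [0.5725, -0.1667, 0.1614]
eef_rot: [0.009, 0.965, 0.036, 0.259]
contact_force: [-0.3, -0.6, -0.2]
opening: 0.002
finger_force: 0.0
```

```bash
cat > bw.py <<'E'
from h import *
s=get_state();r=R.from_quat(s["eef_rot"]).as_matrix();B=np.load("B.npy")
print(s["clock"],"to B in tool mm",(r.T@(B-s["tool_pos"])*1000).round(1),"F panel",(P3.T@s["contact_force"]).round(1),s["opening"],s["q"].round(2))
E
python3 bw.py; python3 w.py w6
```

```text
10.9 to B in tool mm [ 0.9  0.6 57.3] F panel [ 0.6 -0.4 -0. ] 0.0024220294488155186 [ 0.63  0.76 -0.5   2.17  2.65  0.24 -0.75]
cam in tool [ 0.08527253  0.00224743 -0.13599195] look [-0.32007478  0.0060183   0.94737317]
10.95 [ 0.64  0.76 -0.5   2.16  2.65  0.24 -0.75] [ 0.57367248 -0.17009916  0.16107492] [[-0.145, -0.989, -0.006], [-0.989, 0.145, -0.002], [0.002, 0.006, -1.0]] [ 1.2 -2.3 -1.4]
```

View pics/w6.png

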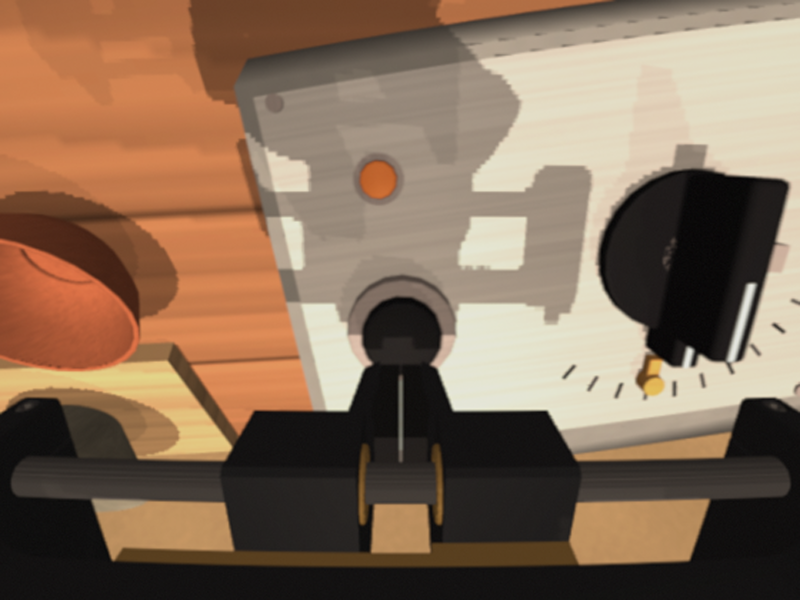

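Closed fingers line up with the button (column ~402), and the knob nose at (672,355) faces the finger at (652,370). Descending.

send_rows([
  {"x": 0, "y": 0, "z": 1.0, "rx": 0, "ry": 0, "rz": 0, "jaw": 0},
  {"x": 0, "y": 0, "z": 1.0, "rx": 0, "ry": 0, "rz": 0, "jaw": 0},
  {"x": 0, "y": 0, "z": 1.0, "rx": 0, "ry": 0, "rz": 0, "jaw": 0},
  {"x": 0, "y": 0, "z": 0.7, "rx": 0, "ry": 0, "rz": 0, "jaw": 0},
  {"x": 0, "y": 0, "z": 0, "rx": 0, "ry": 0, "rz": 0, "jaw": 0},
])

```text
clock: 11.45
tool_pos: [0.5907, -0.1622, 0.1287]
eef_rot: [0.009, 0.965, 0.036, 0.258]
contact_force: [-0.3, 0.9, 0.8]
opening: 0.005
finger_force: 0.0
```

```bash
python3 bw.py
```

```text
11.45 to B in tool mm [ 0.  -1.6 19.7] F panel [-0.9  0.2  0.8] 0.005075234797757312 [ 0.61  0.84 -0.5   2.14  2.66  0.29 -0.75]
```

send_rows([
  {"x": 0, "y": -0.15, "z": 0.3, "rx": 0, "ry": 0, "rz": 0, "jaw": 0},
  {"x": 0, "y": 0, "z": 0.3, "rx": 0, "ry": 0, "rz": 0, "jaw": 0},
  {"x": 0, "y": 0, "z": 0.3, "rx": 0, "ry": 0, "rz": 0, "jaw": 0},
  {"x": 0, "y": 0, "z": 0.3, "rx": 0, "ry": 0, "rz": 0, "jaw": 0},
  {"x": 0, "y": 0, "z": 0.1, "rx": 0, "ry": 0, "rz": 0, "jaw": 0},
])

```text
clock: 11.95
tool_pos: [0.5956, -0.164, 0.1207]
eef_rot: [0.009, 0.965, 0.035, 0.259]
contact_force: [-20.6, -1.1, 36.1]
opening: 0.006
finger_force: 21.0
```

```bash
python3 bw.py
```

```text
11.95 to B in tool mm [ 0.5  0.9 10.5] F panel [-1.4  0.2 41.6] 0.005889554098346396 [ 0.61  0.86 -0.5   2.13  2.67  0.3  -0.74]
```

send_rows([
  {"x": 0, "y": 0, "z": -0.2, "rx": 0, "ry": 0, "rz": 0, "jaw": 0},
  {"x": 0, "y": 0, "z": -0.2, "rx": 0, "ry": 0, "rz": 0, "jaw": 0},
  {"x": 0, "y": 0, "z": -0.1, "rx": 0, "ry": 0, "rz": 0, "jaw": 0},
  {"x": 0, "y": 0, "z": 0, "rx": 0, "ry": 0, "rz": 0, "jaw": 0},
  {"x": 0, "y": 0, "z": 0, "rx": 0, "ry": 0, "rz": 0, "jaw": 0},
])

```text
clock: 12.45
tool_pos: [0.5946, -0.1642, 0.1227]
eef_rot: [0.009, 0.965, 0.036, 0.259]
contact_force: [-2.4, -0.2, 3.4]
opening: 0.003
finger_force: 2.0
```

```bash
python3 bw.py
```

```text
12.45 to B in tool mm [ 0.5  0.8 12.7] F panel [-0.1 -0.4  4.2] 0.003388870756993234 [ 0.61  0.85 -0.5   2.13  2.67  0.3  -0.74]
```

The spring force (4.2 N) is still there 2.2 mm off the hard stop, so the press went all the way in. Retreating.

send_rows([
  {"x": 0, "y": 0, "z": -1, "rx": 0, "ry": 0, "rz": 0, "jaw": 0},
  {"x": 0, "y": 0, "z": -2, "rx": 0, "ry": 0, "rz": 0, "jaw": 0},
  {"x": 0, "y": 0, "z": -2, "rx": 0, "ry": 0, "rz": 0, "jaw": 0},
  {"x": 0, "y": 0, "z": -1.5, "rx": 0, "ry": 0, "rz": 0, "jaw": 0},
  {"x": 0, "y": 0, "z": 0, "rx": 0, "ry": 0, "rz": 0, "jaw": 0},
])

```text
clock: 12.95
tool_pos: [0.5619, -0.169, 0.1806]
eef_rot: [0.009, 0.965, 0.035, 0.26]
contact_force: [-0.3, -0.8, -0.6]
opening: -0.003
finger_force: 0.0
```

```bash
python3 bw.py; python3 -c "from plant import *; print(finish_job())"
```

```text
12.95 to B in tool mm [ 1.5  1.6 79.3] F panel [ 0.8 -0.6 -0.4] -0.00252257836143348 [ 0.65  0.71 -0.51  2.18  2.65  0.21 -0.75]
the job is handed in; nothing more can be done
None
```

I handed the job in at about 13 s: the knob was pulled out, turned to within about 0.02 rad of the set-finger and pushed home (53 N), then the button was pressed to a hard stop (42 N at the fingertips) and released; no verdict came back.

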